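Ratchet a sample jar snug in its clamp

ROBOT

A 7-joint arm with a two-finger parallel gripper is mounted at the origin on the work surface. World frame = base frame: x ahead of the robot, y to its left, z up, the work surface at z = 0. Lengths are in mm, angles in rad, forces in N, time in s.
With the tool pointing down it reaches from about 425 to 1025 mm from the base axis. Payload 9.4 kg.
Tool frame: the origin (TCP) lies on the centre line of the jaws, within the pads' length; the fingertips stand 25 mm ahead of it and the grasp point (between the pads) lies 6 mm ahead of it (manip.tcp_to_tips is the distance from the TCP to the fingertips, in mm); z points along the fingers, y is the direction in which the jaws open and shut (so a half turn about z gives the same grasp; the last joint's range is limited). The gripper opens to 93 mm and grips with 3 to 60 N. Pads are 15 mm wide; open, the fingers measure 128 mm over their backs; the gripper's body (75 mm by 188 mm) begins 65 mm behind the grasp point.
Start: joints at [-1.179, 0.599, -0.003, 1.599, 0.002, 0.943, -0.08], TCP at [327.571, 646.777, 207.918] pointing down, gripper open.
Joint ranges: [-2.57, 2.57], [-0.35, 1.97], [-1.29, 1.29], [0.11, 2.56], [-1.05, 4.19], [0.11, 1.86], [-2.63, 2.63]. Speed limits (rad/s): [2.22, 2.22, 3.01, 3.01, 3.14, 3.14, 3.14].

INTERFACE

Orientations are given as a rotation vector (axis times angle).
In Python, from bench import manip gives the robot as it stands.
- The arm moves only by the tool send_rows, never from a script. Its argument "plan" is a list of rows, each a list of 7 numbers: the shift along the tool's x, y, z in cm, then the turn, a rotation vector about the tool's x, y, z in degrees, then the closure, from 0 (fully open) to 1 (shut). A call has 1 to 20 rows; each row is the pose to reach, as a shift and turn from the pose commanded when the call began, along the tool's axes at that moment; what a row does not reach only later rows make up. A row lasts 1/10 s, in which the tool goes at most 50 mm and 8.59 degrees, less where a joint would pass 70% of its speed; a pose out of reach is approached as far as the arm can. A call with a gripper value outside its range is refused whole. The fingers move at their own pace and stop on an object; "squeeze" is the grip in N (left out, the last holds). Time passes only in rows, so rows that repeat a pose let the fingers close. It gives the time, the measured TCP pose, the force and the opening at its end, in the units of the state.
- manip.state(): the state, without advancing time (a new reading comes with each control period).
- manip.snapshot(name): name is "scene" or "top" or "wrist"; returns the picture (420x560x3 uint8, red, green, blue); there is no depth.
- manip.get_calibration(name): a dict with "mtx" (3x3 intrinsics, pixels), "cam_to_world" (4x4, takes a point from camera to world coordinates). Camera axes: x right, y down, z forward; pixel columns grow to the right and rows downward; lengths in mm; the calibration is good to about 2 mm. A picture is of the moment at which its call begins: read the wrist's pose just before it. get_calibration takes no time and is no camera call; for the wrist camera it gives the pose at the moment of the call.
- manip.hand_in(): hands the job in, once; it reports no verdict.
Trained networks look in the newest picture that a camera, given by its name, has taken for a name from the list of things; names that differ only in an ending like _2 or _b are one class to them, and where a whole thing is asked for, a point or a joint stands for the part that bears it (a point fixed in the world has none). Each returns a list of dicts, best first, with "score" (0 to 1); they miss things now and then, are a little off and sometimes report something else, mostly with a low value. They report only what shows in the picture. A call takes as long as a camera call. They do not tell look-alikes from the thing itself.
- manip.search_frame(query, camera): "xy" ([column, row] in pixels, amid what is visible of it).
- manip.trace(query, camera): "pixels" (420x560 bool, what is visible of it) and "xy" ([column, row] in pixels, amid what is visible of it).
The state is a dict: "t": time; "joint_positions": joint angles; "dq": joint speeds; "joint_torque": joint torques, N m; "eef_pos": TCP position; "ee_rot": TCP orientation; "ft_force": force on the tool from outside, world axes, zero at the start; "ft_torque": the same for the moment, N m; "width": opening from 0.0 (shut) to 1.0 (fully open).
Only numpy, scipy, OpenCV 4.12 (cv2) and the standard library are available. Lean on these libraries where they do the work, as an engineer would, in place of code of your own. Each camera call takes 0.05 s, during which the arm holds its last target.

TASK

Stand the 90 mm glass jar in the ratchet clamp, on the black pad between the sprung jaw and the V block, and let go of it. Then turn the knob clockwise until you feel the jaw press the jar into the V block, and go on just to the next click, so that the pawl holds the jar snug; no tighter, the glass must not be squeezed hard. Let go of the knob and leave the other things where they are.

Things in the scene. Friction and masses are not known exactly. Their poses are not given: they have to be found in the camera images.
- jar_center (a point): centre (45 mm above its underside, z up) of the glass sample jar to be clamped: round, blue screw lid, 56 mm across and 90 mm tall in all (lid 22 mm high, just as wide), 0.2 to 0.4 kg. The short wide jar and the slim bottle have the same kind of lid; only this one is 90 mm tall.
- clamp: grey base plate of the ratchet jar clamp, 130 x 350 mm, fixed; origin on the bench, plate top 12 mm higher. Its y axis runs along the clamp: knob at y = -115 mm, sliding carriage, then a flat jaw on two springs, the jar's place at y = +55 mm, then the fixed V block. The jaw moves to +y and pushes the jar into the V.
- nest (a point): the jar's place: a point on top of the black rubber pad (15 mm above the bench), x and y as the clamp's. A jar upright with its axis here stands 6 mm short of being home in the V block (+y side); the slack jaw (-y side) is 6 to 32 mm away from it: the jaw's setting on the carriage differs each time and is not measured.
- v_block (a point): middle of the V block's inside (the jar's nearest point to it when home), 34 mm above the bench; the V opens to -y, two faces at 22 degrees. Block top 51 mm, jaw top 48 mm above the bench, jaw 56 mm wide. Jaw springs: 1.4 N per mm, so once the jaw bears on the jar in the V each tooth adds about 8 N of squeeze; 4 to 17 N is snug.
- knob_grip (a point): grip point of the knob, on its vertical axis, 64 mm above the bench. The knob is a black upright bar, 50 mm long (point's x), 14 mm thick (y), 34 mm tall, from 46 to 80 mm above the bench, on a steel ratchet wheel 79 mm across whose top is 28 mm above the bench. It turns with the wheel; the point turns too.
- knob (a joint): knob and wheel angle, rad: 0 at the start (slack), grows clockwise seen from above, end stop 2.6. 24 teeth, 0.262 rad apart. Turning it moves the carriage 22 mm per rad (5.8 mm a tooth) against a 2.5 to 4.5 N return spring. Torque: 0.07 to 0.14 N m free, with a pawl ripple, 0.06 more while it pushes the jar; once the jar is home it rises by about 0.18 N m per tooth.
- pawl (a point): pivot of the sprung pawl beside the wheel, 23 mm above the bench, always engaged. It clicks behind each tooth near each multiple of 0.262 rad (dropping up to 0.05 rad later) and stops the wheel from turning back; let go between teeth, the wheel runs back to the last tooth. It cannot be let off: a tooth too far stays too far.
- squat_jar: bystander: short wide blue-lidded glass jar, 58 mm across, 52 mm tall; origin at its underside; to be left alone
- slim_bottle: bystander: slim amber bottle with blue cap, 38 mm across, 105 mm tall; origin at its underside; to be left alone
- beaker: bystander: open glass beaker 60 mm across, 70 mm tall; origin at its underside; to be left alone
- dish: bystander: flat glass dish 88 mm across, 13 mm tall; origin at its underside; to be left alone
- spatula: bystander: lab spoon 200 mm long lying flat with a white 20 mm thick handle; origin in its middle, x along it; to be left alone
- stopper: bystander: brown rubber stopper 36 mm across, 28 mm tall; origin at its underside; to be left alone
Mind the look-alikes: they are no part of the job. Leave any brown or turquoise look-alike of the part that bears jar_center alone.

How it is judged:
By the outcome, as a careful person would: the job done as asked, in the order asked, and still so for the second after the job is handed in, with the robot touching nothing.
It also fails if it takes over 72 s, if anything falls off the work surface, if the arm or the gripper's body presses on something with over 40 N, if the wrist force passes 120 N, or if a joint passes its speed limit or range.

## Working session

There is one attempt and no reset: what is moved stays moved. The work goes in short steps, Python scripts to look and compute and a tool call to move; the robot and the scene stay as the last step left them, time stands still between calls to the robot, and variables do not carry over. Pictures are saved under pics/ and viewed, and the job is handed in when it is done.

Besides the shell and the picture viewer there is one more tool, called after "Call:" by a JSON object that holds its "op" and its "data". send_rows: Moves the arm, as the interface text tells. Its arguments: {"type":"object","properties":{"plan":{"type":"array","items":{"type":"array","items":{"type":"number"}}},"squeeze":{"type":"number"}},"required":["plan"]}

```bash
ls; mkdir -p pics
python3 - <<'E'
from bench import manip
import cv2
print(manip.state())
for n in ("scene","top"):
    im=manip.snapshot(n); cv2.imwrite(f"pics/{n}0.png",im[:,:,::-1])
    c=manip.get_calibration(n); print(n,c)
    for q in ["jar_center","clamp","knob","squat_jar","slim_bottle","nest","v_block","knob_grip","pawl"]:
        try:
            r=manip.search_frame(q,n); print(q,[(x["xy"],round(x["score"],2)) for x in r][:4])
        except Exception as e: print(q,e)
E
```

```text
pics
{'t': 0.0, 'joint_positions': array([-1.17869772,  0.60012546, -0.00256411,  1.60012339,  0.00182159,
        0.94285156, -0.07981985]), 'dq': array([ 0.00119126,  0.00122085, -0.00074395,  0.00107329,  0.00018574,
        0.00110389,  0.00135103]), 'joint_torque': array([-2.90624382e-05, -7.65048552e+01,  1.49773501e+00, -2.52361786e+01,
       -5.23737038e-02,  1.67616794e-02,  1.50141564e-04]), 'eef_pos': array([327.35536829, 646.3409131 , 207.06173375]), 'ee_rot': array([-7.29509215e-01, -3.05550500e+00,  2.34234898e-03]), 'ft_force': array([0.43904273, 0.41763542, 0.0552899 ]), 'ft_torque': array([-0.00094933, -0.01436386,  0.0255667 ]), 'width': 1.0005159897830704}
scene {'mtx': array([[417.91566011,   0.        , 277.20766104],
       [  0.        , 417.91566011, 213.99271539],
       [  0.        ,   0.        ,   1.        ]]), 'cam_to_world': array([[ 6.69820061e-02,  7.29474380e-01, -6.80720604e-01,
         1.21619078e+03],
       [ 9.97645331e-01, -5.90438591e-02,  3.48943503e-02,
        -8.54754637e+01],
       [-1.47378369e-02, -6.81455026e-01, -7.31711585e-01,
 
[... 743 characters left out ...]
,
         5.25055912e+02],
       [-9.99935873e-01,  2.78150865e-03, -1.09778624e-02,
        -3.33378427e+01],
       [ 1.08586368e-02, -3.97602130e-02, -9.99150247e-01,
         1.29714754e+03],
       [ 0.00000000e+00,  0.00000000e+00,  0.00000000e+00,
         1.00000000e+00]])}
jar_center [([384.9, 284.8], 0.91), ([411.2, 250.6], 0.83), ([372.2, 248.1], 0.74), ([143.8, 179.4], 0.65)]
clamp [([288.0, 223.9], 0.68)]
knob [([308.6, 215.4], 0.73), ([373.9, 246.3], 0.58)]
squat_jar [([292.6, 223.0], 0.69), ([148.3, 226.1], 0.56)]
slim_bottle [([371.2, 201.7], 0.79)]
nest [([292.5, 220.7], 0.96)]
v_block [([292.2, 221.1], 0.82)]
knob_grip [([306.5, 218.5], 0.7)]
pawl [([290.1, 222.6], 0.84)]
```

View pics/scene0.png

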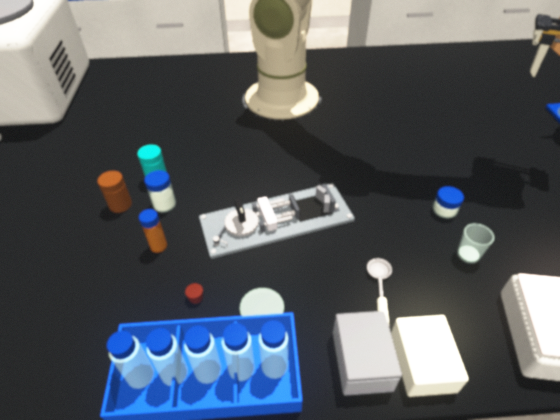

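View pics/top0.png

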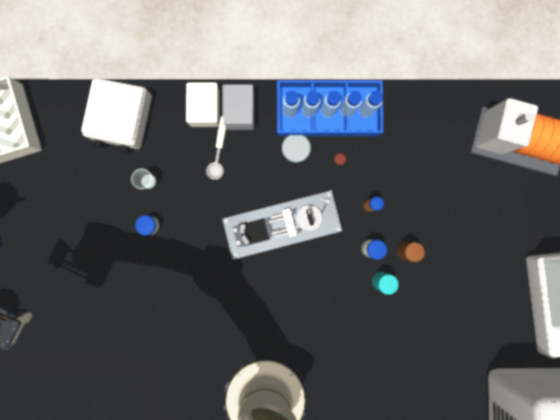

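The target jar (blue lid, clear glass) is at about (374,249) in top and (160,190) in scene. A turquoise and a brown look-alike stand close by. The clamp's knob is at top (309,217) and its V block is on the left, near (240,235).

Run:
```python
import cv2
t=cv2.imread("pics/top0.png"); s=cv2.imread("pics/scene0.png")
cv2.imwrite("pics/t1.png",cv2.resize(t[180:310,215:435],None,fx=3.6,fy=3.6,interpolation=cv2.INTER_CUBIC))
cv2.imwrite("pics/s1.png",cv2.resize(s[135:265,90:360],None,fx=2.9,fy=2.9,interpolation=cv2.INTER_CUBIC))
```

```text
(no output)
```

View pics/t1.png

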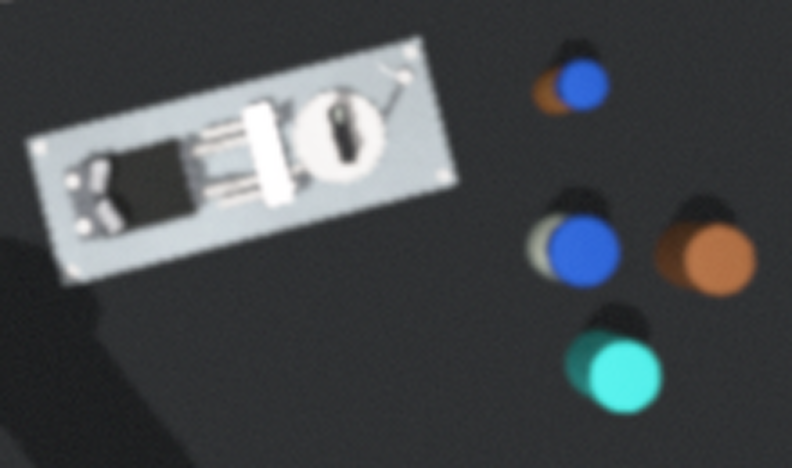

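View pics/s1.png

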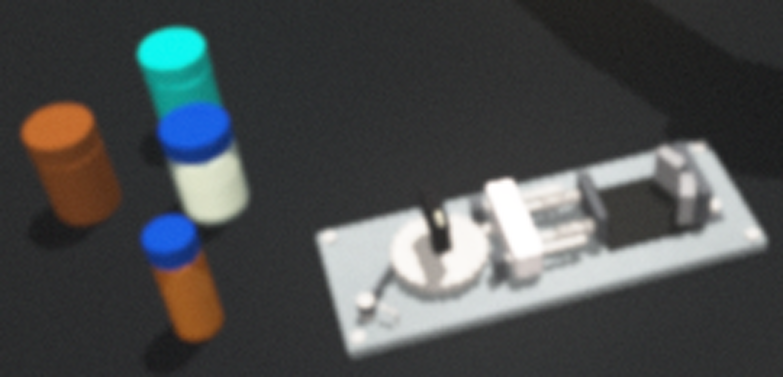

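```bash
cat > h.py <<'E'
import numpy as np, cv2
from bench import manip
def px2w(uv,z,cal):
    M=cal["cam_to_world"];d=M[:3,:3]@np.linalg.inv(cal["mtx"])@np.array([uv[0],uv[1],1.]);o=M[:3,3]
    return o+d*(z-o[2])/d[2]
def w2px(p,cal):
    M=cal["cam_to_world"];c=M[:3,:3].T@(np.array(p,float)-M[:3,3]);q=cal["mtx"]@c
    return q[:2]/q[2]
E
python3 - <<'E'
from h import *
t=cv2.imread("pics/top0.png");ct=manip.get_calibration("top");cs=manip.get_calibration("scene")
C=[px2w((x/3.6+215-.35,y/3.6+180-.35),12,ct) for x,y in [(25,140),(420,37),(458,184),(65,286)]]
print(np.round(C,1)); print([np.linalg.norm(C[i]-C[i-3]) for i in range(4)])
c=np.mean(C,0); yv=(C[0]+C[3]-C[1]-C[2])[:2]; yv/=np.linalg.norm(yv); print("clamp",c,yv,np.degrees(np.arctan2(yv[1],yv[0])))
xv=np.array([yv[1],-yv[0]]);print("xv",xv)
for n,(x,y),z in [("jar",(584,251),90),("brown",(719,260),90),("turq",(626,377),90),("slim",(583,84),105)]:
    print(n,px2w((x/3.6+215-.35,y/3.6+180-.35),z,ct))
for n,(x,y),z in [("jar",(195,125),90),("brown",(59,127),90),("turq",(173,49),90),("slim",(169,231),105)]:
    print(n,"scene",px2w((x/2.9+90-.35,y/2.9+135-.35),z,cs))
for n,l in [("knob",-115),("nest",55)]:
    p=c[:2]+yv*l; print(n,p, w2px((*p,80 if n=="knob" else 15),ct),w2px((*p,80 if n=="knob" else 15),cs))
from scipy.spatial.transform import Rotation as R
print(R.from_rotvec(manip.state()["ee_rot"]).as_matrix())
print(manip.get_calibration("wrist"))
E
```

```text
[[ 560.7  133.9   12. ]
 [ 649.  -207.7   12. ]
 [ 521.6 -239.5   12. ]
 [ 435.2   99.3   12. ]]
[np.float64(352.8421720974141), np.float64(131.30684236792985), np.float64(349.68533856435346), np.float64(130.19086610007983)]
clamp [541.58599848 -53.48536588  12.        ] [-0.24868883  0.96858343] 104.39993733334012
xv [0.96858343 0.24868883]
jar [ 467.2003941  -328.78034903   90.        ]
brown [ 459.51209528 -438.45747843   90.        ]
turq [ 365.55016753 -361.52736798   90.        ]
slim [ 601.81123138 -325.98303233  105.        ]
jar scene [ 467.86598146 -327.84204774   90.        ]
brown scene [ 461.07895678 -437.97715913   90.        ]
turq scene [ 367.20442804 -359.60358403   90.        ]
slim scene [ 599.44526653 -326.37662196  105.        ]
knob [ 570.18521368 -164.87246069] [320.13450217 214.3826755 ] [226.23372383 208.02742592]
nest [ 5.27908113e+02 -2.13277056e-01] [264.83930695 228.96381374] [297.86593301 210.06495862]
[[-8.92131058e-01  4.51776685e-01  4.72971007e-05]
 [ 4.51776686e-01  8.92131058e-01  1.40387087e-05]
 [-3.58528512e-05  3.38920955e-05 -9.99999999e-01]]
{'mtx': array([[307.07855561,   0.        , 279.98965101],
       [  0.        , 307.07855561, 211.38661452],
       [  0.        ,   0.        ,   1.        ]]), 'cam_to_world': array([[ 4.51489737e-01,  8.64710847e-01,  2.20073097e-01,
         2.67275347e+02],
       [ 8.92275713e-01, -4.37827097e-01, -1.10233773e-01,
         6.76710857e+02],
       [ 1.03362606e-03,  2.46135297e-01, -9.69234929e-01,
         3.84784714e+02],
       [ 0.00000000e+00,  0.00000000e+00,  0.00000000e+00,
         1.00000000e+00]])}
```

```bash
cat >> h.py <<'E'
from scipy.spatial.transform import Rotation as R
def plan(target,yang,s=None):
    """target xyz of TCP mm, desired tool-y world angle deg -> row (cm, deg)"""
    s=s or manip.state(); M=R.from_rotvec(s["ee_rot"]); p=s["eef_pos"]
    a=np.radians(yang); y=np.array([np.cos(a),np.sin(a),0]); z=np.array([0,0,-1.]); x=np.cross(y,z)
    T=R.from_matrix(np.c_[x,y,z])
    return np.round(np.r_[M.inv().apply(np.array(target)-p)/10,(M.inv()*T).as_rotvec(degrees=True)],3)
E
python3 -c "
from h import *
print(plan((535,-30,230),14.4))"
```

```text
[-4.9082e+01 -5.1008e+01 -2.2070e+00  3.0000e-03  1.0000e-03  4.8742e+01]
```

Call:
{"op": "send_rows", "data": {"plan": [[-5,-5,-2.2,0,0,8,0],[-10,-10,-2.2,0,0,16,0],[-15,-15,-2.2,0,0,24,0],[-20,-20,-2.2,0,0,32,0],[-25,-25.5,-2.2,0,0,40,0],[-30,-31,-2.2,0,0,48.7,0],[-35,-36,-2.2,0,0,48.7,0],[-40,-41.5,-2.2,0,0,48.7,0],[-49.1,-51,-2.2,0,0,48.7,0],[-49.1,-51,-2.2,0,0,48.7,0],[-49.1,-51,-2.2,0,0,48.7,0],[-49.1,-51,-2.2,0,0,48.7,0],[-49.1,-51,-2.2,0,0,48.7,0],[-49.1,-51,-2.2,0,0,48.7,0],[-49.1,-51,-2.2,0,0,48.7,0],[-49.1,-51,-2.2,0,0,48.7,0],[-49.1,-51,-2.2,0,0,48.7,0],[-49.1,-51,-2.2,0,0,48.7,0],[-49.1,-51,-2.2,0,0,48.7,0]]}}

```text
t: 2.9
eef_pos: [535.0, -28.2, 229.9]
ee_rot: [-1.921, -2.485, -0.0]
ft_force: [-0.4, -0.1, -0.2]
width: 1.002
```

Run:
```python
from h import *
import pickle
s=manip.state(); print(s["t"],s["eef_pos"],s["joint_positions"],s["ft_force"],s["ft_torque"])
c=manip.get_calibration("wrist"); im=manip.snapshot("wrist"); pickle.dump(c,open("w1.pkl","wb"))
cv2.imwrite("pics/w1.png",im[:,:,::-1])
```

```text
2.9 [534.96699203 -28.15166158 229.91576053] [-0.28616366  0.35618617  0.31387576  2.02225041 -0.1535535   0.78532301
  0.37310351] [-0.40473098 -0.13794512 -0.17557025] [-0.05686672  0.00297377  0.07197119]
```

View pics/w1.png

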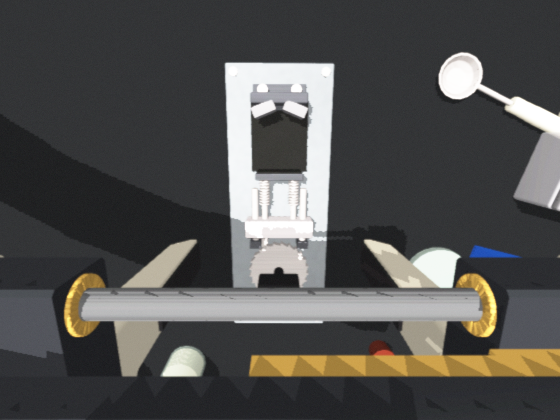

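Clamp in the wrist view: plate corners at about (226,64) and (333,64), pad (280,145), V block (280,100), jaw (280,177), wheel (278,275). The knob is hidden behind the gripper bar.

Run:
```python
import cv2
t=cv2.imread("pics/w1.png")
cv2.imwrite("pics/w1c.png",cv2.resize(t[50:300,200:360],None,fx=2.4,fy=2.4,interpolation=cv2.INTER_CUBIC))
cv2.imwrite("pics/w1d.png",cv2.resize(t[70:200,215:345],None,fx=4.6,fy=4.6,interpolation=cv2.INTER_CUBIC))
```

```text
(no output)
```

View pics/w1c.png

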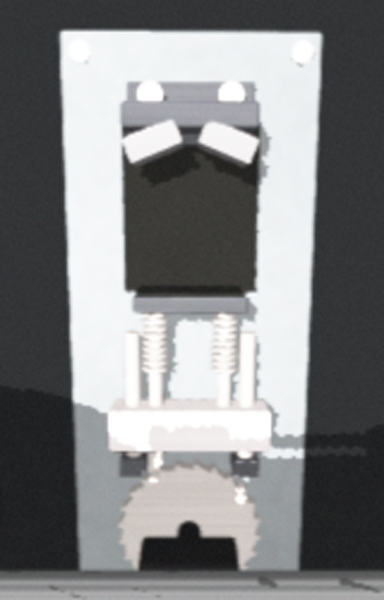

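View pics/w1d.png

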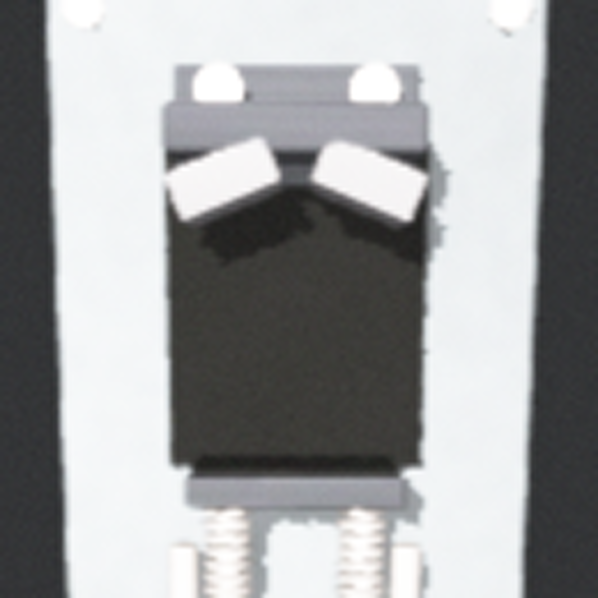

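Run:
```python
from h import *
import pickle
c=pickle.load(open("w1.pkl","rb"))
ct=manip.get_calibration("top")
f=lambda x,y,z:px2w((x/4.6+215-.4,y/4.6+70-.4),z,c)
g=lambda x,y,z:px2w((x/2.4+200-.3,y/2.4+50-.3),z,c)
TL,TR=g(60,32,12),g(321,34,12); print("far corners",TL,TR,np.linalg.norm(TL-TR))
BL,BR=g(80,568,12),g(301,568,12)
yv=((TL+TR)-(BL+BR))[:2]; yv/=np.linalg.norm(yv); print("y ang",np.degrees(np.arctan2(yv[1],yv[0])))
xd=(TR-TL)[:2];print("x ang",np.degrees(np.arctan2(xd[1],xd[0])))
a=np.radians(14.4);X=np.array([np.cos(a),np.sin(a)]);Y=np.array([-np.sin(a),np.cos(a)])
O=(TL+TR)[:2]/2
def loc(p): d=p[:2]-O; return round(d@X,1),round(d@Y,1)
print("O",O)
for n,p in dict(vL_out=f(185,222,51),vL_in=f(281,178,51),vR_in=f(310,180,51),vR_out=f(413,222,51),
   jawTL=f(188,478,48),jawTR=f(408,475,48),jawBackL=f(188,505,48),jawBR=f(405,503,48),
   padL=f(170,400,15),padR=f(423,400,15),wheel_hub=g(189,530,28),wheelL=g(120,530,28),wheelR=g(257,530,28),wheeltop=g(187,468,28),BL=BL,BR=BR,padedge=f(300,465,15)).items(): print(n,np.round(p,1),loc(p))
# top cam
h=lambda x,y,z:px2w((x/3.6+215-.35,y/3.6+180-.35),z,ct)
for n,p in dict(padTL=h(110,158,15),padBL=h(125,230,15),padTR=h(182,140,15),padBR=h(196,210,15),knobt=h(335,100,80),knobb=h(350,160,80),
  wl=h(293,140,28),wr=h(385,134,28),wt=h(336,90,28),wb=h(343,182,28)).items(): print("top",n,np.round(p,1),loc(p))
```

```text
far corners [434.68073747  98.76885221  12.        ] [559.30917331 130.37111136  12.        ] 128.5727412842135
y ang 104.57798822053974
x ang 14.228692901472115
O [496.99495539 114.56998178]
vL_out [487.   46.3  51. ] (np.float64(-26.7), np.float64(-63.6))
vL_in [506.9  62.   51. ] (np.float64(-3.5), np.float64(-53.4))
vR_in [513.7  63.3  51. ] (np.float64(3.4), np.float64(-53.8))
vR_out [540.2  60.2  51. ] (np.float64(28.3), np.float64(-63.4))
jawTL [502. -14.  48.] (np.float64(-27.1), np.float64(-125.7))
jawTR [555.9   0.9  48. ] (np.float64(28.7), np.float64(-124.8))
jawBackL [503.6 -20.7  48. ] (np.float64(-27.2), np.float64(-132.6))
jawBR [557.1  -6.2  48. ] (np.float64(28.1), np.float64(-131.9))
padL [490.7   0.9  15. ] (np.float64(-34.3), np.float64(-108.6))
padR [557.8  18.4  15. ] (np.float64(34.9), np.float64(-108.3))
wheel_hub [ 561.1 -135.3   28. ] (np.float64(-0.0), np.float64(-257.9))
wheelL [ 523.9 -145.    28. ] (np.float64(-38.5), np.float64(-258.1))
wheelR [ 597.8 -125.7   28. ] (np.float64(37.9), np.float64(-257.8))
wheeltop [ 550.9 -100.1   28. ] (np.float64(-1.2
[... 213 characters left out ...]
26.2))
top padTL [544.9  60.5  15. ] (np.float64(32.9), np.float64(-64.3))
top padBL [483.1  47.6  15. ] (np.float64(-30.1), np.float64(-61.4))
top padTR [560.2  -1.4  15. ] (np.float64(32.4), np.float64(-128.0))
top padBR [500.  -13.3  15. ] (np.float64(-28.9), np.float64(-124.6))
top knobt [ 590.8 -128.3   80. ] (np.float64(30.5), np.float64(-258.6))
top knobb [ 541.6 -140.3   80. ] (np.float64(-20.1), np.float64(-258.0))
top wl [559.6 -96.3  28. ] (np.float64(8.1), np.float64(-219.9))
top wr [ 564.4 -174.9   28. ] (np.float64(-6.7), np.float64(-297.2))
top wt [ 602.2 -133.3   28. ] (np.float64(40.2), np.float64(-266.2))
top wb [ 523.6 -138.8   28. ] (np.float64(-37.2), np.float64(-252.0))
```

```bash
python3 -c "
from h import *
print(plan((467.5,-328.3,200),-47))"
```

```text
[-2.7321e+01 -1.4090e+01  2.9850e+00 -1.2000e-02 -1.8000e-02  6.1591e+01]
```

Call:
{"op": "send_rows", "data": {"plan": [[-4,-2,0.5,0,0,8,0],[-8,-4,1,0,0,16,0],[-12,-6,1.5,0,0,24,0],[-16,-8,2,0,0,32,0],[-20,-10.4,2.5,0,0,40,0],[-24,-12.4,3,0,0,48,0],[-27.3,-14.1,3,0,0,56,0],[-27.3,-14.1,3,0,0,61.6,0],[-27.3,-14.1,3,0,0,61.6,0],[-27.3,-14.1,3,0,0,61.6,0],[-27.3,-14.1,3,0,0,61.6,0],[-27.3,-14.1,3,0,0,61.6,0]]}}

```text
t: 4.15
eef_pos: [467.2, -328.6, 200.0]
ee_rot: [-2.923, -1.152, -0.001]
ft_force: [-1.2, -0.3, 0.2]
width: 1.001
```

Run:
```python
from h import *
s=manip.state(); print(s["t"],s["eef_pos"],s["joint_positions"],s["ft_force"],s["ft_torque"])
c=manip.get_calibration("wrist"); im=manip.snapshot("wrist")
cv2.imwrite("pics/w2.png",im[:,:,::-1])
hsv=cv2.cvtColor(im,cv2.COLOR_RGB2HSV); m=cv2.inRange(hsv,(105,120,60),(130,255,255))
n,l,st,ce=cv2.connectedComponentsWithStats(m)
for i in range(1,n):
    if st[i,4]>80: print(st[i],ce[i],px2w(ce[i],90,c))
print(w2px((467.5,-328.3,90),c))
```

```text
4.15 [ 467.22780979 -328.55286804  200.03169845] [ 0.09708308  0.48211906  0.60615498  1.99094774 -0.38489419  0.78237818
  0.10764432] [-1.20465757 -0.31214826  0.18047705] [-0.0763466   0.13651913  0.01198612]
[359  72  51  50 996] [380.50301205 104.33534137] [ 596.2639688  -330.69898018   90.        ]
[ 250  178   59   59 2061] [283.38961669 204.78360019] [ 471.03057023 -330.30021241   90.        ]
[279.35062363 206.01834462]
```

View pics/w2.png

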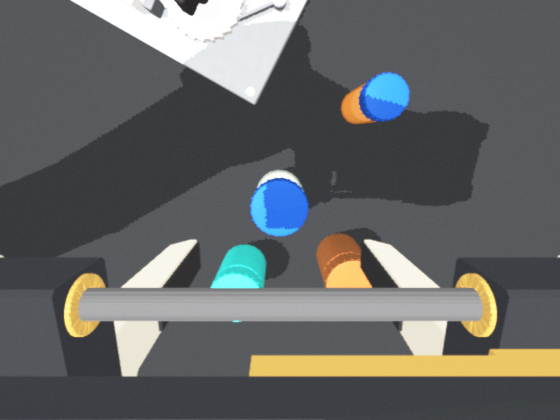

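The target lid is at (279,207), as predicted. Both look-alikes are clear of the fingers, so I descend.

Call:
{"op": "send_rows", "data": {"plan": [[0,0,3,0,0,0,0],[0,0,6,0,0,0,0],[0,0,9,0,0,0,0],[0,0,11,0,0,0,0],[0,0,12.4,0,0,0,0],[0,0,12.4,0,0,0,0],[0,0,12.4,0,0,0,0],[0,0,12.4,0,0,0,0.3],[0,0,12.4,0,0,0,0.5],[0,0,12.4,0,0,0,0.6],[0,0,12.4,0,0,0,0.7],[0,0,12.4,0,0,0,0.7],[0,0,12.4,0,0,0,0.7],[0,0,12.4,0,0,0,0.7]], "squeeze": 15}}

```text
t: 5.6
eef_pos: [466.6, -329.4, 76.0]
ee_rot: [-2.924, -1.147, -0.0]
ft_force: [-0.9, 1.3, 3.7]
width: 0.592
```

Call:
{"op": "send_rows", "data": {"plan": [[0,0,-1,0,0,0,0.7],[0,0,-3,0,0,0,0.7],[0,0,-6,0,0,0,0.7],[0,0,-9,0,0,0,0.7],[0,0,-12,0,0,0,0.7],[0,0,-12,0,0,0,0.7],[0,0,-12,0,0,0,0.7]]}}

```text
t: 6.3
eef_pos: [466.8, -329.2, 196.1]
ee_rot: [2.924, 1.148, 0.001]
ft_force: [-0.1, 0.2, -4.2]
width: 0.591
```

```bash
python3 -c "
from h import *
s=manip.state();print(s['ft_force'],s['width'],s['eef_pos'])
print(plan((519.5,28.5,196),14.4))"
```

```text
[-0.06433924  0.23507125 -4.21419861] 0.590721662458715 [ 466.79238148 -329.20921865  196.09055286]
[ 2.8198e+01 -2.2632e+01  1.2000e-02  4.8000e-02 -1.2000e-02 -6.1533e+01]
```

Call:
{"op": "send_rows", "data": {"plan": [[2,-1.6,0,0,0,-4,0.7],[4.8,-3.8,0,0,0,-10,0.7],[7.6,-6.1,0,0,0,-17,0.7],[10.4,-8.4,0,0,0,-24,0.7],[13.2,-10.6,0,0,0,-31,0.7],[16,-12.9,0,0,0,-38,0.7],[18.8,-15.1,0,0,0,-45,0.7],[21.6,-17.4,0,0,0,-52,0.7],[24.5,-19.7,0,0,0,-57,0.7],[26.5,-21.2,0,0,0,-60,0.7],[27.8,-22.3,0,0,0,-61.5,0.7],[28.2,-22.6,0,0,0,-61.5,0.7],[28.2,-22.6,0,0,0,-61.5,0.7],[28.2,-22.6,0,0,0,-61.5,0.7],[28.2,-22.6,0,0,0,-61.5,0.7]]}}

```text
t: 7.8
eef_pos: [519.6, 26.4, 195.9]
ee_rot: [1.93, 2.479, -0.001]
ft_force: [0.7, 1.2, -4.5]
width: 0.594
```

Run:
```python
from h import *
s=manip.state();print(s['ft_force'],s['width'],s['eef_pos'],s["joint_positions"])
print(plan((519.5,28.5,91),14.4))
for n in ("scene","wrist"):
    im=manip.snapshot(n); cv2.imwrite(f"pics/{n}3.png",im[:,:,::-1])
```

```text
[ 0.66374543  1.23869302 -4.50136318] 0.5942778829752557 [519.61069078  26.40048695 195.89930822] [-0.39117467  0.38361205  0.31328258  2.0915023  -0.1810557   0.6917513
  0.28844659]
[ 0.211  0.043 10.49  -0.014  0.026 -0.207]
```

View pics/wrist3.png

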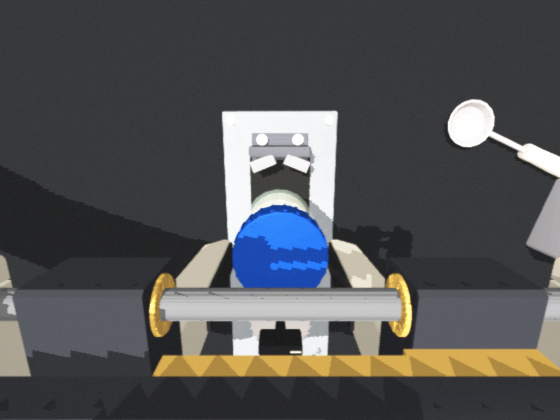

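View pics/scene3.png

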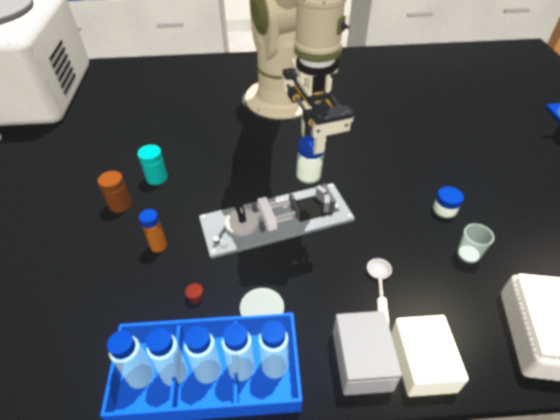

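Run:
```python
from h import *
c=manip.get_calibration("wrist")
print(px2w((280.5,252.5),210,c)); print(w2px((*manip.state()["eef_pos"][:2],210),c))
# V edges re-measured
a=np.radians(14.4);X=np.array([np.cos(a),np.sin(a)]);Y=np.array([-np.sin(a),np.cos(a)]);O=np.array([497,114.57])
for p in [(223,112,12),(338,112,12)]:
    d=px2w(p[:2],p[2],c)[:2]-O; print(d@X,d@Y)
for p in [(250,172,51),(275,161,51),(285,161,51),(310,172,51)]:
    d=px2w(p[:2],p[2],c)[:2]-O; print(d@X,d@Y)
```

```text
[519.72547039  28.73957013 210.        ]
[279.72572888 255.53732433]
-63.06604670072956 0.10641334212934973
65.77619892347359 -0.2216821341153134
-30.82323925554087 -62.41096340903673
-4.571113656058305 -51.07340461015793
5.809433943717907 -51.10114641925799
32.00739224834443 -62.580739293708184
```

Call:
{"op": "send_rows", "data": {"plan": [[0.1,0,2,0,0,0,0.7],[0.1,0,5,0,0,0,0.7],[0.1,0,7.5,0,0,0,0.7],[0.1,0,9.2,0,0,0,0.7],[0.1,0,9.9,0,0,0,0.7],[0.1,0,10.2,0,0,0,0.7],[0.1,0,10.3,0,0,0,0.7],[0.1,0,10.35,0,0,0,0.7],[0.1,0,10.35,0,0,0,0.7],[0.1,0,10.35,0,0,0,0.7]]}}

```text
t: 8.9
eef_pos: [519.9, 28.9, 93.0]
ee_rot: [1.926, 2.481, 0.001]
ft_force: [0.2, -0.4, -3.4]
width: 0.592
```

Call:
{"op": "send_rows", "data": {"plan": [[0,0,0.05,0,0,0,0.7],[0,0,0.1,0,0,0,0.7],[0,0,0.1,0,0,0,0.7]]}}

```text
t: 9.2
eef_pos: [519.8, 28.7, 91.7]
ee_rot: [1.927, 2.481, 0.0]
ft_force: [0.4, -1.5, -0.4]
width: 0.592
```

Call:
{"op": "send_rows", "data": {"plan": [[0,0,0.04,0,0,0,0.7],[0,0,0.04,0,0,0,0.7]]}}

```text
t: 9.4
eef_pos: [519.9, 28.3, 91.5]
ee_rot: [1.927, 2.48, 0.0]
ft_force: [-0.6, -2.4, 4.9]
width: 0.59
```

Call:
{"op": "send_rows", "data": {"plan": [[0,0,0.04,0,0,0,0.5],[0,0,0.04,0,0,0,0.3],[0,0,0.04,0,0,0,0.1],[0,0,0.04,0,0,0,0],[0,0,0.04,0,0,0,0],[0,0,-1,0,0,0,0],[0,0,-4,0,0,0,0],[0,0,-8,0,0,0,0],[0,0,-12,0,0,0,0],[0,0,-14,0,0,0,0],[0,0,-14,0,0,0,0],[0,0,-14,0,0,0,0]]}}

```text
t: 10.6
eef_pos: [519.4, 29.0, 231.4]
ee_rot: [1.926, 2.481, 0.001]
ft_force: [0.2, 0.0, -0.3]
width: 1.0
```

Run:
```python
from h import *
s=manip.state();print(s['t'],s['ft_force'],s['width'],s['eef_pos'],s["joint_positions"])
c=manip.get_calibration("wrist");im=manip.snapshot("wrist"); cv2.imwrite("pics/w4.png",im[:,:,::-1])
hsv=cv2.cvtColor(im,cv2.COLOR_RGB2HSV); m=cv2.inRange(hsv,(100,120,60),(130,255,255))
n,l,st,ce=cv2.connectedComponentsWithStats(m)
for i in range(1,n):
    if st[i,4]>300: print(st[i],ce[i],px2w(ce[i],105,c))
t=manip.snapshot("top");cv2.imwrite("pics/t4.png",cv2.resize(t[180:310,215:435],None,fx=3.6,fy=3.6,interpolation=cv2.INTER_CUBIC)[:,:,::-1])
print(plan((561.5,-136.8,190),104.4))
```

```text
10.6 [ 0.19059198  0.04817732 -0.27835822] 1.0004305173638 [519.43775993  29.04930985 231.43634855] [-0.42179415  0.33616249  0.34131687  2.05418851 -0.1590306   0.7747025
  0.26641362]
[ 252  178   55   55 2359] [279.10470538 205.07418398] [519.72991389  25.99040996 105.        ]
[-1.7112e+01  2.8000e-02  4.0200e+00 -6.5000e-02 -7.6000e-02 -9.0043e+01]
```

View pics/w4.png

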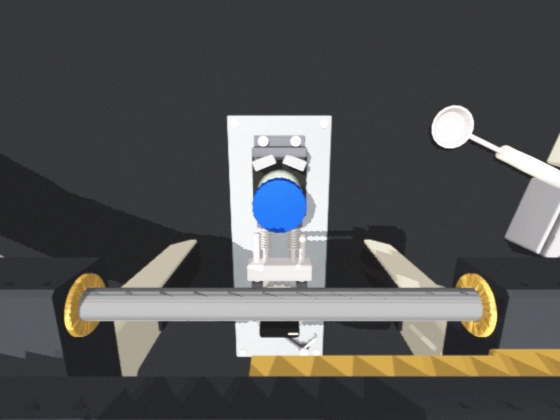

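View pics/t4.png

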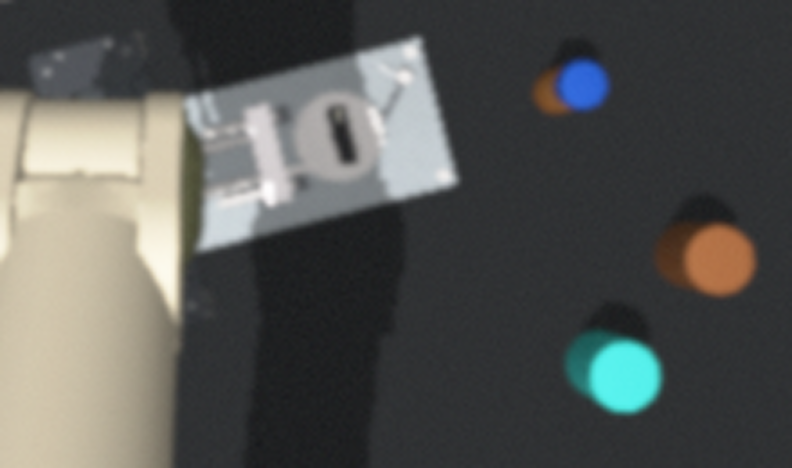

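The jar stands upright between jaw and V (lid at (279,205)) and nothing else has moved. Next is the knob.

Call:
{"op": "send_rows", "data": {"plan": [[-2,0,0,0,0,-8,0],[-4,0,0,0,0,-16,0],[-6,0,0,0,0,-24,0],[-8,0,0.5,0,0,-32,0],[-10,0,1,0,0,-40,0],[-12,0,1.5,0,0,-48,0],[-14,0,2,0,0,-56,0],[-16,0,2.5,0,0,-64,0],[-17.1,0,3,0,0,-72,0],[-17.1,0,3.5,0,0,-80,0],[-17.1,0,4,0,0,-88,0],[-17.1,0,4,0,0,-90,0],[-17.1,0,4,0,0,-90,0],[-17.1,0,4,0,0,-90,0],[-17.1,0,4,0,0,-90,0]]}}

```text
t: 12.2
eef_pos: [562.0, -136.6, 191.1]
ee_rot: [-0.389, 3.117, -0.0]
ft_force: [-0.3, 0.7, -1.4]
width: 0.999
```

Run:
```python
from h import *
s=manip.state();print(s['t'],s['ft_force'],s['ft_torque'],s['eef_pos'],s["joint_positions"])
c=manip.get_calibration("wrist");im=manip.snapshot("wrist"); cv2.imwrite("pics/w5.png",im[:,:,::-1])
r=manip.trace("knob","wrist")
for x in r[:3]: print(x["score"],x["xy"],x["pixels"].sum())
print(w2px((561.5,-136.8,80),c))
cv2.imwrite("pics/w5c.png",cv2.resize(im[100:280,170:390,::-1],None,fx=3.3,fy=3.3,interpolation=cv2.INTER_CUBIC))
```

```text
12.2 [-0.30327334  0.67922461 -1.41415016] [0.06799345 0.01726793 0.03890115] [ 562.00755619 -136.6234116   191.09870616] [ 0.18830869  0.4444593  -0.06739324  1.95576088  0.04290536  0.74262424
  1.91521366]
0.58 [278.8, 194.3] 3628
[280.51388854 205.32075857]
```

View pics/w5c.png

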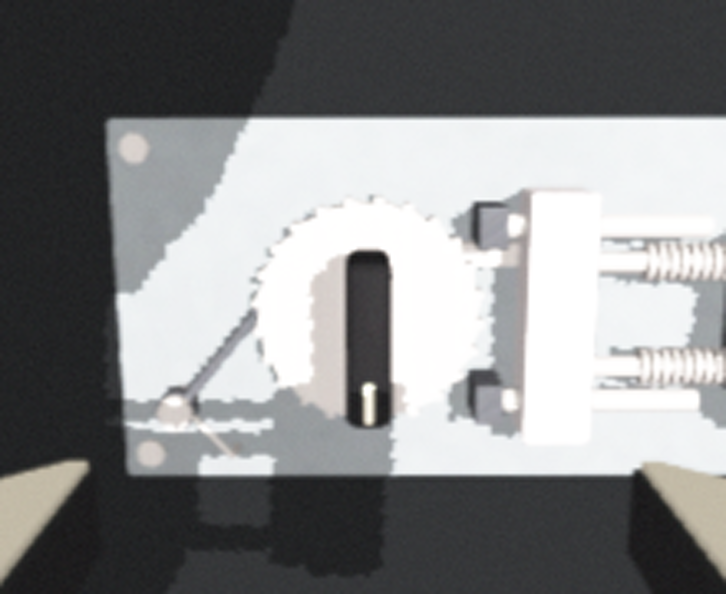

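Run:
```python
from h import *
c=manip.get_calibration("wrist")
p=px2w((170+368.5/3.3-.35,100+338.5/3.3-.35),80,c);print(p)
print(px2w((170+368.5/3.3-.35,100+260/3.3-.35),80,c)-px2w((170+368.5/3.3-.35,100+415/3.3-.35),80,c))
# wheel centre z=28
print(px2w((170+368/3.3-.35,100+308/3.3-.35),28,c))
print(w2px((519.6,27.5,105),c))
print(plan((p[0],p[1],70),104.4), plan((560.9,-136.9,70),104.4))
```

```text
[ 558.46073597 -136.75677744   80.        ]
[-44.76227666 -11.47283508   0.        ]
[ 559.36988415 -136.45039068   28.        ]
[472.25973021 211.63461891]
[ 3.5100e-01  7.4000e-02  1.2118e+01 -1.1000e-02  1.0000e-02 -1.0200e-01] [ 1.1800e-01 -0.0000e+00  1.2118e+01 -1.1000e-02  1.0000e-02 -1.0200e-01]
```

Call:
{"op": "send_rows", "data": {"plan": [[0.15,0,0,0,0,0,0.3],[0.15,0,0,0,0,0,0.6],[0.15,0,2,0,0,0,0.65],[0.15,0,5,0,0,0,0.65],[0.15,0,8,0,0,0,0.65],[0.15,0,10.5,0,0,0,0.65],[0.15,0,11.6,0,0,0,0.65],[0.15,0,12.1,0,0,0,0.65],[0.15,0,12.1,0,0,0,0.65],[0.15,0,12.1,0,0,0,0.65]], "squeeze": 10}}

```text
t: 13.3
eef_pos: [561.1, -137.3, 71.0]
ee_rot: [-0.392, 3.116, -0.001]
ft_force: [0.6, -0.3, -0.3]
width: 0.352
```

Run:
```python
from h import *
for k in range(2):
    s=manip.state();print(s['t'],s['ft_force'],s['ft_torque'],s['eef_pos'],s["ee_rot"],s["width"])
for n in ("scene","wrist"):
    im=manip.snapshot(n); cv2.imwrite(f"pics/{n}6.png",im[:,:,::-1])
    s=manip.state();print(s['t'],s['ft_force'],s['ft_torque'])
s=cv2.imread("pics/scene6.png");cv2.imwrite("pics/s6.png",cv2.resize(s[100:270,180:380],None,fx=3.5,fy=3.5,interpolation=cv2.INTER_CUBIC))
```

```text
13.3 [ 0.60438473 -0.25246737 -0.28443754] [ 0.04898607 -0.00927386  0.04737302] [ 561.11746333 -137.32189664   71.02543674] [-3.91704780e-01  3.11563714e+00 -7.07817019e-04] 0.3522139342000211
13.3 [ 0.60438473 -0.25246737 -0.28443754] [ 0.04898607 -0.00927386  0.04737302] [ 561.11746333 -137.32189664   71.02543674] [-3.91704780e-01  3.11563714e+00 -7.07817019e-04] 0.3522139342000211
13.35 [ 0.79480343  0.22387583 -0.50178528] [ 9.47113208e-02  1.99820013e-05 -2.83854763e-02]
13.4 [ 0.20932495 -0.64836332  0.76369319] [ 0.07528891 -0.03187588 -0.01611207]
```

View pics/s6.png

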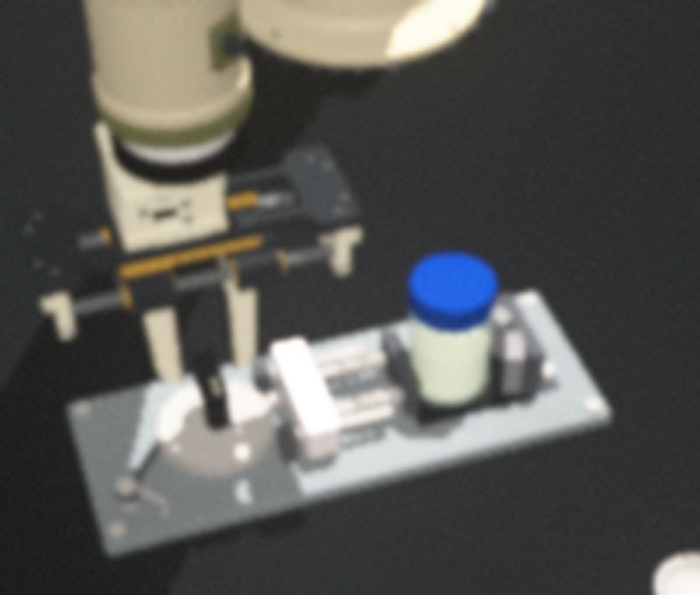

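View pics/wrist6.png

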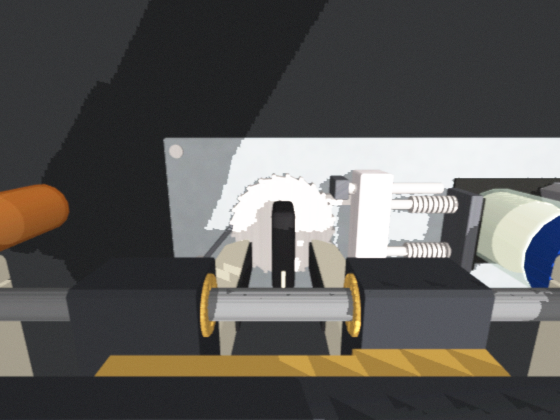

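Call:
{"op": "send_rows", "data": {"plan": [[0,0,0.1,0,0,0,0.75],[0,0,0.1,0,0,0,0.9],[0,0,0.1,0,0,0,1],[0,0,0.1,0,0,0,1],[0,0,0.1,0,0,0,1],[0,0,0.1,0,0,0,1]], "squeeze": 10}}

```text
t: 14.0
eef_pos: [561.0, -137.2, 69.6]
ee_rot: [-0.392, 3.116, -0.0]
ft_force: [1.0, 0.6, 5.5]
width: 0.005
```

```bash
cat >> h.py <<'E'
def meas(n=4):
    F=[];T=[];J=[];A=[];P=[]
    for k in range(n):
        manip.snapshot("top"); s=manip.state(); F.append(s["ft_force"]);T.append(s["ft_torque"]);J.append(s["joint_torque"][6]);P.append(s["eef_pos"])
        y=R.from_rotvec(s["ee_rot"]).as_matrix()[:,1];A.append(np.degrees(np.arctan2(y[1],y[0])))
    r=lambda v,d:np.round(np.mean(v,0),d)
    print("t",round(s["t"],2),"F",r(F,2),"Tz",round(np.mean(T,0)[2],4),"+-",round(np.std(np.array(T)[:,2]),3),"j7",r(J,4),np.round(np.std(J),4),"ang",r(A,2),"P",r(P,2),"w",round(s["width"]*93,1),"q7",round(s["joint_positions"][6],3))
E
python3 -c "
from h import *
meas(6)"
```

```text
t 14.3 F [-0.54  0.41  5.37] Tz 0.011 +- 0.032 j7 0.0 0.0 ang 104.34 P [ 561.05 -137.19   69.64] w 0.7 q7 1.894
```

Run:
```python
from h import *
for n in ("scene","wrist"):
    im=manip.snapshot(n); cv2.imwrite(f"pics/{n}7.png",im[:,:,::-1])
s=cv2.imread("pics/scene7.png");cv2.imwrite("pics/s7.png",cv2.resize(s[140:260,190:340],None,fx=5,fy=5,interpolation=cv2.INTER_CUBIC))
```

```text
(no output)
```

View pics/s7.png

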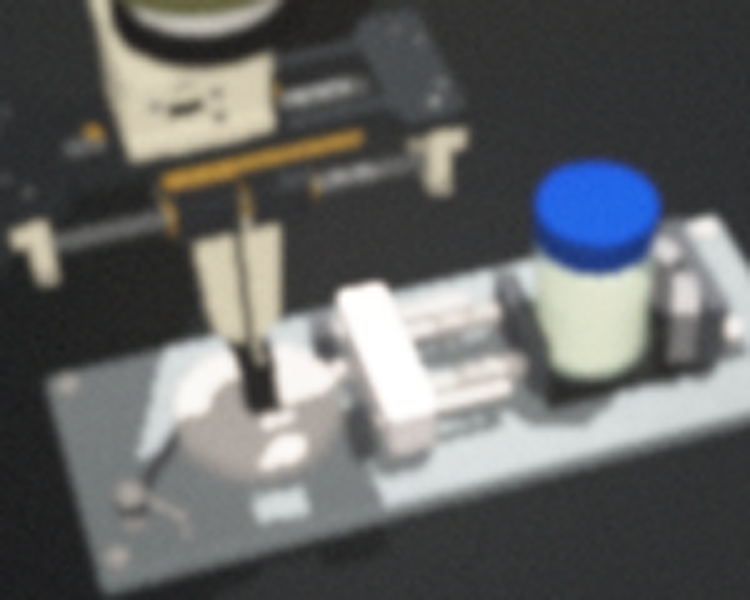

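View pics/wrist7.png

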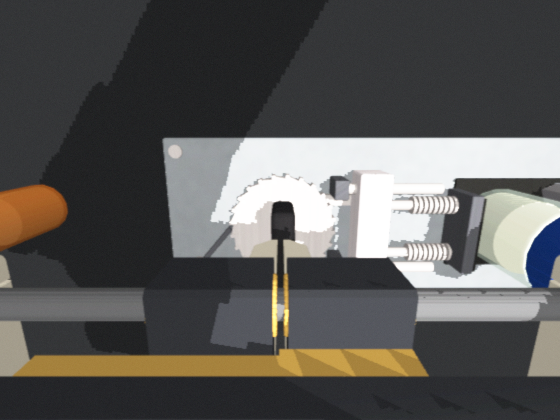

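Run:
```python
from h import *
cs=manip.get_calibration("scene");cw=manip.get_calibration("wrist");ct=manip.get_calibration("top")
for n,c,o,k in (("scene",cs,(190,140),5),("wrist",cw,(0,0),1)):
    for p in [(561,-137,45),(561,-137,64),(560,-137,80),(560,-137,46),(560+24,-131,80),(560-24,-143,80),(560+24,-131,46)]:
        print(n,p,(w2px(p,c)-o)*k)
s=manip.state();print(s)
```

```text
scene (561, -137, 45) [250.43903388 375.02867598]
scene (561, -137, 64) [247.08127397 346.40429865]
scene (560, -137, 80) [244.16586071 320.03575307]
scene (560, -137, 46) [250.2506273  371.94683964]
scene (584, -131, 80) [258.11638513 358.30462438]
scene (536, -143, 80) [230.69009596 283.06923541]
scene (584, -131, 46) [263.93645766 410.09359579]
wrist (561, -137, 45) [281.13922206 234.47151598]
wrist (561, -137, 64) [281.25407924 244.1375533 ]
wrist (560, -137, 80) [281.79941724 252.26399372]
wrist (560, -137, 46) [281.50748428 233.59774776]
wrist (584, -131, 80) [281.50343613 290.90435841]
wrist (536, -143, 80) [282.11653845 210.86378723]
wrist (584, -131, 46) [281.26470163 266.89815466]
{'t': 14.4, 'joint_positions': array([ 0.1790931 ,  0.61259007, -0.05495679,  2.05123543,  0.06861945,
        0.47814683,  1.89437507]), 'dq': array([-0.00146405,  0.00093718,  0.00031869,  0.00096371,  0.00106367,
        0.00080085, -0.00012786]), 'joint_torque': array([ 1.81961618e-01, -6.35519886e+01,  9.43950824e-01, -1.34275675e+01,
        8.04414321e-02, -2.61308608e-02,  1.92854628e-05]), 'eef_pos': array([ 561.05972617, -137.17326654,   69.63508672]), 'ee_rot': array([-3.92092611e-01,  3.11576098e+00, -4.68326481e-04]), 'ft_force': array([-0.20155118,  0.41441525,  5.74779854]), 'ft_torque': array([ 0.13896706,  0.05223347, -0.05859132]), 'width': 0.003208177173791454}
```

Run:
```python
from h import *
print(manip.tcp_to_tips, [a for a in dir(manip) if a[0]!="_"])
for n in (6,7):
    s=cv2.imread(f"pics/wrist{n}.png")[180:320,210:350]; cv2.imwrite(f"pics/w{n}z.png",cv2.resize(s,None,fx=4,fy=4,interpolation=cv2.INTER_CUBIC))
```

```text
25.0 ['PlanningError', 'get_calibration', 'hand_in', 'search_frame', 'snapshot', 'state', 'tcp_to_tips', 'trace']
```

View pics/w7z.png

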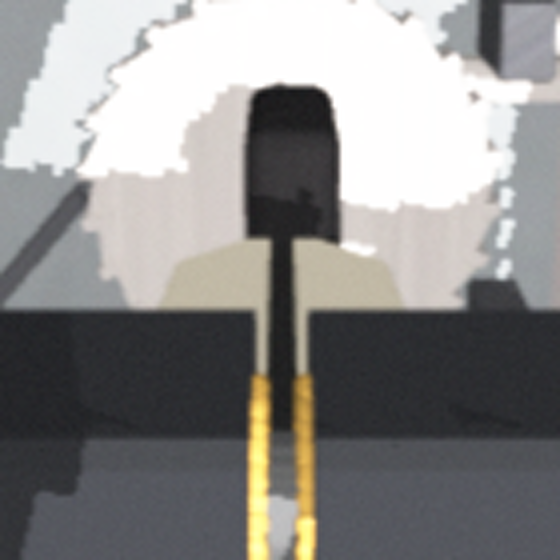

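View pics/w6z.png

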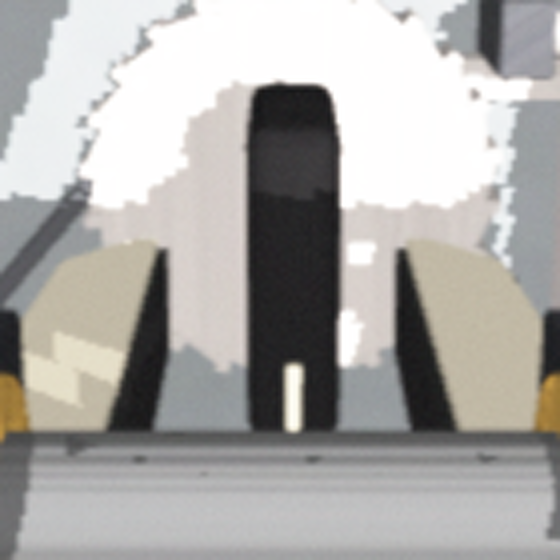

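Run:
```python
from h import *
s=cv2.imread("pics/scene3.png");cv2.imwrite("pics/s3z.png",cv2.resize(s[60:200,260:370],None,fx=4.2,fy=4.2,interpolation=cv2.INTER_CUBIC))
cs=manip.get_calibration("scene")
# scene3: TCP (519.6,26.4,196); finger-front at +y_tool dir (x): pads at +-28
a=np.radians(14.4);X=np.array([np.cos(a),np.sin(a),0]);p0=np.array([519.6,27.,0])
for sg in (1,-1):
    for z in (171,180,190,196,205,210): print(sg,z,(w2px(p0+sg*35*X+[0,0,z],cs)-(260,60))*4.2)
for z in (120,188,210): print("jar",z,(w2px(p0+[0,0,z],cs)-(260,60))*4.2)
```

```text
1 171 [242.61306801 447.87620247]
1 180 [243.63605662 433.98058473]
1 190 [244.7910502  418.29189651]
1 196 [245.49351039 408.75013014]
1 205 [246.56079567 394.25281493]
1 210 [247.16090299 386.10134399]
-1 171 [192.4410298  365.42091581]
-1 180 [193.05178289 351.62358817]
-1 190 [193.74079698 336.05829153]
-1 196 [194.1595664 326.5980056]
-1 205 [194.79541327 312.23379249]
-1 210 [195.15271575 304.16208634]
jar 120 [212.5331664 480.419991 ]
jar 188 [218.42534467 379.26386455]
jar 210 [220.47596764 344.05904433]
```

View pics/s3z.png

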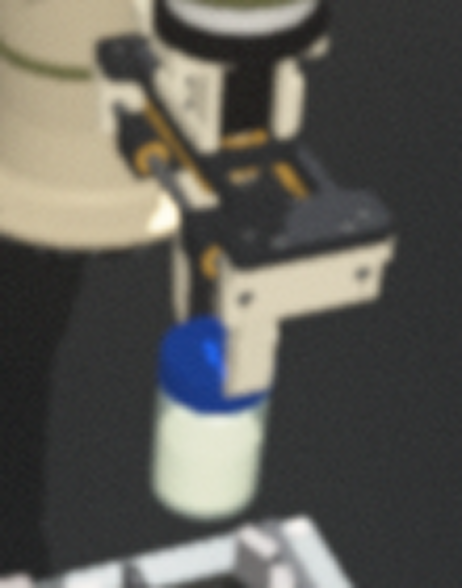

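The jaws shut on nothing. The images show the fingertips about 10 mm above the TCP instead of 25 mm below it: at TCP 70 the tips rest on the knob top (80), with Fz about +5 N. I'll lift, open and go lower, checking by picture.

Call:
{"op": "send_rows", "data": {"plan": [[0,0,-1,0,0,0,1],[0,0,-1.5,0,0,0,0.65],[0,0,-1.5,0,0,0,0.65],[0,0,-1.5,0,0,0,0.65],[0,0,-1.5,0,0,0,0.65],[0,0,0,0,0,0,0.65],[0,0,0.8,0,0,0,0.65],[0,0,1.4,0,0,0,0.65],[0,0,1.4,0,0,0,0.65],[0,0,1.4,0,0,0,0.65]], "squeeze": 10}}

```text
t: 15.4
eef_pos: [560.5, -137.1, 55.0]
ee_rot: [0.392, -3.117, -0.0]
ft_force: [0.6, -0.1, -0.4]
width: 0.346
```

Run:
```python
from h import *
meas(2)
for n in ("scene","wrist"):
    im=manip.snapshot(n); cv2.imwrite(f"pics/{n}8.png",im[:,:,::-1])
s=cv2.imread("pics/scene8.png");cv2.imwrite("pics/s8.png",cv2.resize(s[140:260,190:340],None,fx=5,fy=5,interpolation=cv2.INTER_CUBIC))
s=cv2.imread("pics/wrist8.png")[180:320,210:350]; cv2.imwrite("pics/w8z.png",cv2.resize(s,None,fx=4,fy=4,interpolation=cv2.INTER_CUBIC))
```

```text
t 15.5 F [0.16 0.18 0.89] Tz -0.0117 +- 0.022 j7 -0.0002 0.0003 ang 104.34 P [ 560.67 -137.22   55.27] w 32.8 q7 1.892
```

View pics/s8.png

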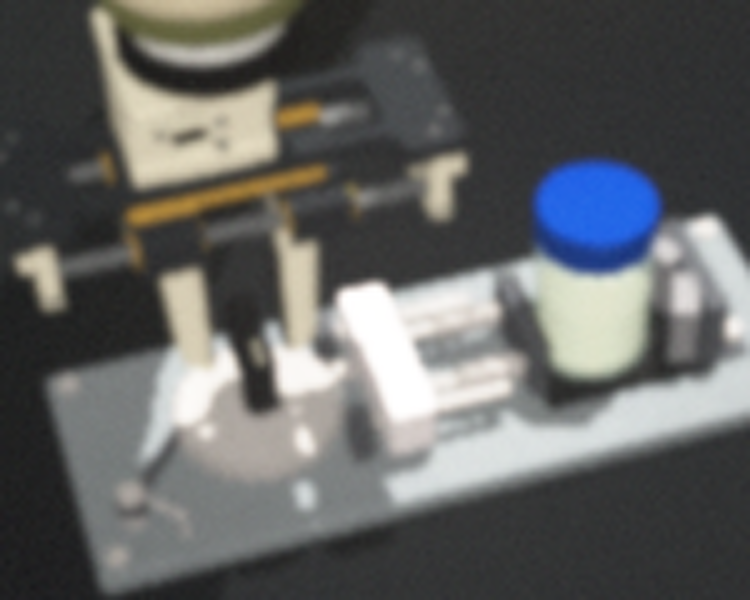

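View pics/w8z.png

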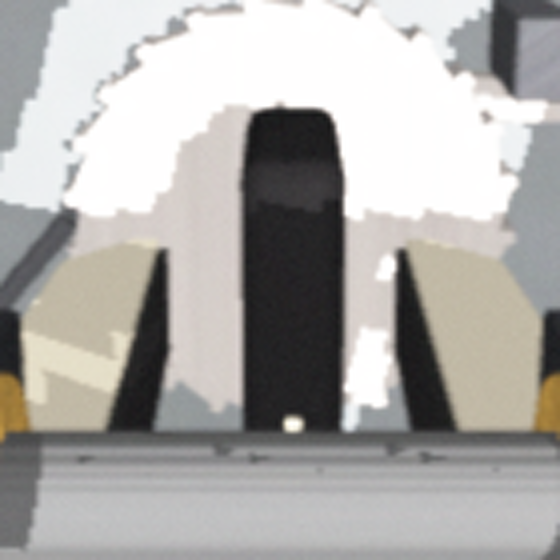

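Call:
{"op": "send_rows", "data": {"plan": [[0,0,0.4,0,0,0,0.65],[0,0,0.8,0,0,0,0.65],[0,0,1.2,0,0,0,0.65],[0,0,1.2,0,0,0,0.65],[0,0,1.2,0,0,0,0.75],[0,0,1.2,0,0,0,0.9],[0,0,1.2,0,0,0,1],[0,0,1.2,0,0,0,1],[0,0,1.2,0,0,0,1],[0,0,1.2,0,0,0,1]], "squeeze": 10}}

```text
t: 16.6
eef_pos: [560.2, -135.9, 43.1]
ee_rot: [0.394, -3.116, -0.002]
ft_force: [-1.9, 5.2, 2.3]
width: 0.146
```

Run:
```python
from h import *
meas(6)
for n in ("scene","wrist"):
    im=manip.snapshot(n); cv2.imwrite(f"pics/{n}9.png",im[:,:,::-1])
s=cv2.imread("pics/scene9.png");cv2.imwrite("pics/s9.png",cv2.resize(s[140:260,190:340],None,fx=5,fy=5,interpolation=cv2.INTER_CUBIC))
```

```text
t 16.9 F [-1.27  5.67  1.82] Tz -0.0411 +- 0.031 j7 0.0262 0.0 ang 104.4 P [ 560.24 -135.97   43.13] w 13.6 q7 1.89
```

View pics/s9.png

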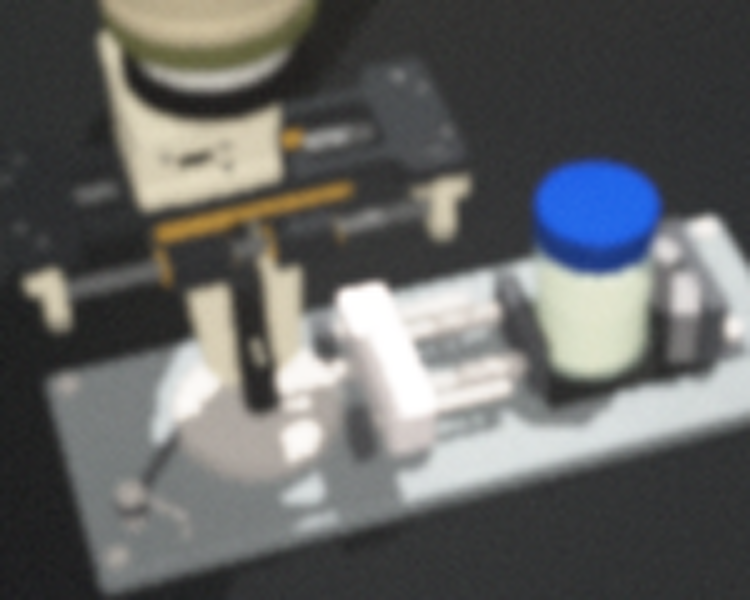

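Call:
{"op": "send_rows", "data": {"plan": [[0,0.12,0,0,0,0,1],[0,0.12,0,0,0,0,1],[0,0.12,0,0,0,0,1]], "squeeze": 45}}

```text
t: 17.3
eef_pos: [560.2, -135.9, 43.1]
ee_rot: [-0.392, 3.117, 0.0]
ft_force: [0.5, 2.7, 1.2]
width: 0.144
```

```bash
python3 -c "
from h import *
meas(3)"
```

```text
t 17.45 F [-1.    3.6   1.64] Tz 0.0299 +- 0.032 j7 -0.0026 0.0004 ang 104.35 P [ 560.2  -135.89   43.11] w 13.6 q7 1.888
```

Call:
{"op": "send_rows", "data": {"plan": [[0,0.05,0,0,0,3,1],[0,0.05,0,0,0,6,1],[0,0.05,0,0,0,9,1],[0,0.05,0,0,0,12,1],[0,0.05,0,0,0,12,1],[0,0.05,0,0,0,12,1]]}}

```text
t: 18.05
eef_pos: [560.2, -135.7, 43.1]
ee_rot: [-0.066, 3.141, -0.001]
ft_force: [0.1, 1.6, 1.0]
width: 0.15
```

```bash
python3 -c "
from h import *
meas(3)"
```

```text
t 18.2 F [-0.29  1.39  2.21] Tz 0.0396 +- 0.027 j7 -0.044 0.0047 ang 92.4 P [ 560.16 -135.71   43.11] w 13.8 q7 1.756
```

Call:
{"op": "send_rows", "data": {"plan": [[0,0,0,0,0,3,1],[0,0,0,0,0,6,1],[0,0,0,0,0,8,1],[0,0,0,0,0,8,1],[0,0,0,0,0,8,1]]}}

```text
t: 18.7
eef_pos: [560.2, -135.6, 43.1]
ee_rot: [0.153, 3.138, -0.0]
ft_force: [0.2, 1.1, 2.9]
width: 0.146
```

```bash
python3 -c "
from h import *
meas(3)
im=manip.snapshot('wrist'); cv2.imwrite('pics/w10.png',im[:,:,::-1])
s=manip.snapshot('scene');cv2.imwrite('pics/s10.png',cv2.resize(s[140:260,190:340],None,fx=5,fy=5,interpolation=cv2.INTER_CUBIC)[:,:,::-1])
"
```

```text
t 18.85 F [-0.64  1.28  3.17] Tz 0.1136 +- 0.016 j7 -0.1114 0.0022 ang 84.39 P [ 560.19 -135.61   43.1 ] w 13.3 q7 1.668
```

View pics/w10.png

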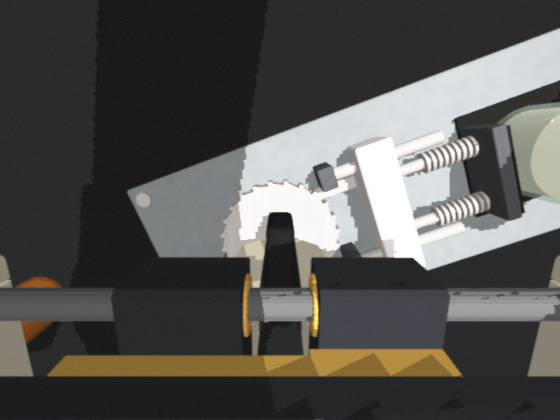

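View pics/s10.png

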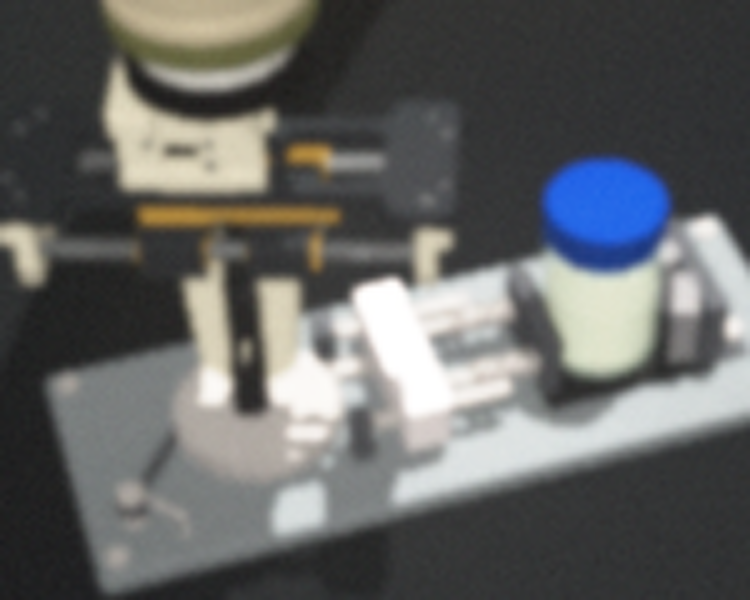

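Call:
{"op": "send_rows", "data": {"plan": [[0,0,0,0,0,1.5,1],[0,0,0,0,0,3,1],[0,0,0,0,0,3,1]]}}

```text
t: 19.25
eef_pos: [560.2, -135.6, 43.1]
ee_rot: [0.239, 3.132, -0.0]
ft_force: [-0.1, 1.0, 3.3]
width: 0.15
```

```bash
python3 -c "
from h import *
meas(3)
s=manip.snapshot('scene');cv2.imwrite('pics/s11.png',cv2.resize(s[140:260,190:340],None,fx=5,fy=5,interpolation=cv2.INTER_CUBIC)[:,:,::-1])"
```

```text
t 19.4 F [0.36 0.97 3.34] Tz 0.0913 +- 0.03 j7 -0.1657 0.0417 ang 81.34 P [ 560.17 -135.58   43.1 ] w 13.4 q7 1.635
```

Call:
{"op": "send_rows", "data": {"plan": [[0,0,0,0,0,1.5,1],[0,0,0,0,0,3,1],[0,0,0,0,0,3,1]]}}

```text
t: 19.75
eef_pos: [560.2, -135.5, 43.1]
ee_rot: [0.322, 3.125, -0.0]
ft_force: [-0.4, 1.2, 4.5]
width: 0.147
```

```bash
python3 -c "
from h import *
meas(3)
s=manip.snapshot('scene');cv2.imwrite('pics/s12.png',cv2.resize(s[140:260,190:340],None,fx=5,fy=5,interpolation=cv2.INTER_CUBIC)[:,:,::-1])"
```

```text
t 19.9 F [0.55 1.41 4.68] Tz 0.0282 +- 0.011 j7 -0.0869 0.0404 ang 78.33 P [ 560.18 -135.54   43.1 ] w 13.5 q7 1.603
```

```bash
cat >> h.py <<'E'
def lid(im):
    c=im[140:260,190:340]; hsv=cv2.cvtColor(c,cv2.COLOR_RGB2HSV)
    m=cv2.inRange(hsv,(105,120,50),(130,255,255)); n,l,st,ce=cv2.connectedComponentsWithStats(m); i=1+np.argmax(st[1:,4])
    return np.round(ce[i]+(190,140),2)
E
python3 - <<'E'
from h import *
for n in ("scene6","scene9"): print(n,lid(cv2.imread(f"pics/{n}.png")[:,:,::-1].copy()))
for n in ("s10","s11","s12"):
    im=cv2.imread(f"pics/{n}.png"); sm=cv2.resize(im,(150,120),interpolation=cv2.INTER_AREA)
    f=np.zeros((420,560,3),np.uint8); f[140:260,190:340]=sm[:,:,::-1]; print(n,lid(f))
cs=manip.get_calibration("scene")
for d in (0,3,6,7): print(d,w2px((519.6-.2487*d,28+.9686*d,105),cs))
E
```

```text
scene6 [308.67 182.06]
scene9 [308.65 182.05]
s10 [310.53 181.7 ]
s11 [310.94 181.56]
s12 [311.52 181.46]
0 [310.75273086 179.33289208]
3 [311.98807131 179.03937455]
6 [313.22182365 178.74623437]
7 [313.63272204 178.6486047 ]
```

Call:
{"op": "send_rows", "data": {"plan": [[0,0,0,0,0,1,1],[0,0,0,0,0,2,1],[0,0,0,0,0,2,1]]}}

```text
t: 20.25
eef_pos: [560.2, -135.5, 43.1]
ee_rot: [0.375, 3.119, -0.0]
ft_force: [0.1, 0.8, 5.5]
width: 0.152
```

```bash
python3 -c "
from h import *
meas(3);print(lid(manip.snapshot('scene')))"
```

```text
t 20.4 F [0.29 1.71 4.82] Tz 0.0591 +- 0.014 j7 -0.0841 0.0272 ang 76.34 P [ 560.17 -135.53   43.09] w 13.5 q7 1.581
[311.67 181.36]
```

Call:
{"op": "send_rows", "data": {"plan": [[0,0,0,0,0,1,1],[0,0,0,0,0,2,1],[0,0,0,0,0,2,1]]}}

```text
t: 20.75
eef_pos: [560.2, -135.5, 43.1]
ee_rot: [0.43, 3.112, -0.0]
ft_force: [1.4, 1.3, 5.4]
width: 0.147
```

```bash
python3 -c "
from h import *
meas(3);print(lid(manip.snapshot('scene')))"
```

```text
t 20.9 F [0.89 1.39 5.11] Tz 0.1597 +- 0.022 j7 -0.1196 0.0184 ang 74.29 P [ 560.19 -135.51   43.09] w 13.6 q7 1.558
[312.   181.31]
```

Call:
{"op": "send_rows", "data": {"plan": [[0,0,0,0,0,1,1],[0,0,0,0,0,2,1],[0,0,0,0,0,2,1]]}}

```text
t: 21.25
eef_pos: [560.1, -135.5, 43.1]
ee_rot: [0.485, 3.104, -0.0]
ft_force: [0.6, 1.4, 5.8]
width: 0.146
```

```bash
python3 -c "
from h import *
meas(4);print(lid(manip.snapshot('scene')))"
```

```text
t 21.45 F [1.06 1.32 5.07] Tz 0.1008 +- 0.01 j7 -0.1146 0.0196 ang 72.28 P [ 560.19 -135.52   43.08] w 13.8 q7 1.537
[312.29 181.2 ]
```

Call:
{"op": "send_rows", "data": {"plan": [[0,0,0,0,0,1,1],[0,0,0,0,0,2,1],[0,0,0,0,0,2,1]]}}

```text
t: 21.8
eef_pos: [560.2, -135.5, 43.1]
ee_rot: [0.539, 3.095, 0.0]
ft_force: [0.7, 1.9, 5.2]
width: 0.146
```

```bash
python3 -c "
from h import *
meas(4);print(lid(manip.snapshot('scene')))"
```

```text
t 22.0 F [0.78 1.93 5.26] Tz 0.1474 +- 0.039 j7 -0.1487 0.0191 ang 70.27 P [ 560.21 -135.48   43.09] w 13.6 q7 1.515
[312.73 181.12]
```

Call:
{"op": "send_rows", "data": {"plan": [[0,0,0,0,0,1,1],[0,0,0,0,0,2,1],[0,0,0,0,0,2,1]]}}

```text
t: 22.35
eef_pos: [560.2, -135.5, 43.1]
ee_rot: [0.593, 3.085, 0.0]
ft_force: [0.9, 2.4, 4.9]
width: 0.149
```

```bash
python3 -c "
from h import *
meas(4);print(lid(manip.snapshot('scene')))"
```

```text
t 22.55 F [0.94 1.82 5.34] Tz 0.1793 +- 0.041 j7 -0.1504 0.019 ang 68.26 P [ 560.21 -135.45   43.09] w 13.4 q7 1.493
[313.09 181.11]
```

Call:
{"op": "send_rows", "data": {"plan": [[0,0,0,0,0,1,1],[0,0,0,0,0,2,1],[0,0,0,0,0,2,1]]}}

```text
t: 22.9
eef_pos: [560.2, -135.4, 43.1]
ee_rot: [0.647, 3.074, 0.0]
ft_force: [1.6, 2.0, 5.4]
width: 0.147
```

```bash
python3 -c "
from h import *
meas(4);s=manip.snapshot('scene');print(lid(s))
cv2.imwrite('pics/s13.png',cv2.resize(s[140:260,190:340],None,fx=5,fy=5,interpolation=cv2.INTER_CUBIC)[:,:,::-1])"
```

```text
t 23.1 F [0.92 1.24 4.92] Tz 0.1702 +- 0.021 j7 -0.1641 0.0191 ang 66.26 P [ 560.2  -135.44   43.08] w 13.7 q7 1.471
[313.12 181.08]
```

View pics/s13.png

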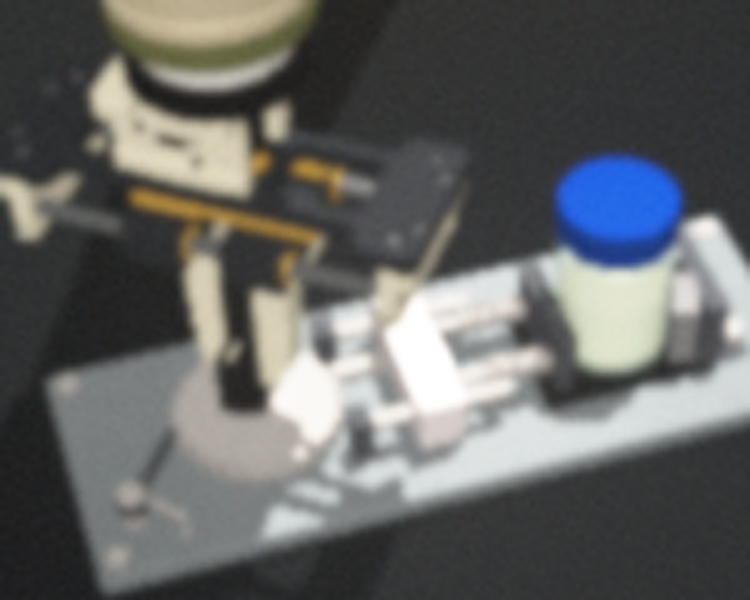

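```bash
cat >> h.py <<'E'
def meas2(n=5):
    J=[];T=[];L=[];A=[]
    for k in range(n):
        im=manip.snapshot("scene"); s=manip.state(); J.append(s["joint_torque"][6]);T.append(s["ft_torque"][2]);L.append(lid(im))
        y=R.from_rotvec(s["ee_rot"]).as_matrix()[:,1];A.append(np.degrees(np.arctan2(y[1],y[0])))
    print("t",round(s["t"],2),"turn",round(104.35-np.mean(A),2),"Tz",round(np.mean(T),3),"j7",np.round(J,3),"mean",round(np.mean(J),4),"lid",np.round(np.mean(L,0),3),np.round(np.std(L,0),3),"w",round(s["width"]*93,1))
E
python3 -c "
from h import *
meas2()"
```

```text
t 23.4 turn 38.09 Tz 0.158 j7 [-0.148 -0.148 -0.148 -0.148 -0.149] mean -0.1483 lid [313.126 181.07 ] [0.027 0.017] w 13.6
```

Call:
{"op": "send_rows", "data": {"plan": [[0,0,0,0,0,1,1],[0,0,0,0,0,2,1],[0,0,0,0,0,2,1]]}}

```text
t: 23.7
eef_pos: [560.2, -135.4, 43.1]
ee_rot: [0.701, 3.062, 0.0]
ft_force: [0.8, 1.5, 5.0]
width: 0.146
```

```bash
python3 -c "
from h import *
meas2()"
```

```text
t 23.95 turn 40.1 Tz 0.152 j7 [-0.209 -0.174 -0.165 -0.162 -0.162] mean -0.1744 lid [313.156 181.068] [0.024 0.019] w 13.7
```

Call:
{"op": "send_rows", "data": {"plan": [[0,0,0,0,0,1,1],[0,0,0,0,0,2,1],[0,0,0,0,0,2,1]]}}

```text
t: 24.25
eef_pos: [560.2, -135.4, 43.1]
ee_rot: [0.754, 3.049, 0.0]
ft_force: [1.5, 1.1, 6.2]
width: 0.147
```

```bash
python3 -c "
from h import *
meas2()"
```

```text
t 24.5 turn 42.11 Tz 0.138 j7 [-0.179 -0.144 -0.135 -0.133 -0.133] mean -0.1445 lid [313.152 181.064] [0.013 0.046] w 13.8
```

Call:
{"op": "send_rows", "data": {"plan": [[0,0,0,0,0,1,1],[0,0,0,0,0,2,1],[0,0,0,0,0,3,1],[0,0,0,0,0,3,1]]}}

```text
t: 24.9
eef_pos: [560.2, -135.4, 43.1]
ee_rot: [0.834, 3.029, 0.0]
ft_force: [1.2, 1.9, 5.2]
width: 0.15
```

```bash
python3 -c "
from h import *
meas2(3)"
```

```text
t 25.05 turn 45.11 Tz 0.224 j7 [-0.231 -0.197 -0.187] mean -0.2049 lid [313.143 181.07 ] [0.005 0.029] w 13.2
```

Call:
{"op": "send_rows", "data": {"plan": [[0,0,0,0,0,1,1],[0,0,0,0,0,2,1],[0,0,0,0,0,2,1]]}}

```text
t: 25.35
eef_pos: [560.3, -135.4, 43.1]
ee_rot: [0.887, 3.014, 0.0]
ft_force: [1.4, 1.8, 4.9]
width: 0.144
```

```bash
python3 -c "
from h import *
meas2(3)"
```

```text
t 25.5 turn 47.11 Tz 0.192 j7 [-0.274 -0.237 -0.227] mean -0.2458 lid [313.147 181.073] [0.009 0.009] w 13.7
```

Call:
{"op": "send_rows", "data": {"plan": [[0,0,0,0,0,1,1],[0,0,0,0,0,2,1],[0,0,0,0,0,2,1]]}}

```text
t: 25.8
eef_pos: [560.3, -135.4, 43.1]
ee_rot: [0.939, 2.998, 0.0]
ft_force: [1.5, 2.4, 4.7]
width: 0.146
```

```bash
python3 -c "
from h import *
meas2(4)"
```

```text
t 26.0 turn 49.11 Tz 0.258 j7 [-0.329 -0.293 -0.283 -0.281] mean -0.2967 lid [313.16  181.073] [0.012 0.024] w 13.8
```

Call:
{"op": "send_rows", "data": {"plan": [[0,0,0,0,0,1,1],[0,0,0,0,0,1.4,1],[0,0,0,0,0,1.4,1],[0,0,0,0,0,0,1],[0,0,0,0,0,-2,1],[0,0,0,0,0,-3,1],[0,0,0,0,0,-3,1]]}}

```text
t: 26.7
eef_pos: [560.2, -135.4, 43.1]
ee_rot: [0.859, 3.022, 0.0]
ft_force: [2.0, 2.1, 4.8]
width: 0.15
```

```bash
python3 -c "
from h import *
meas2(3)"
```

```text
t 26.85 turn 46.12 Tz 0.217 j7 [-0.178 -0.218 -0.229] mean -0.2081 lid [313.163 181.053] [0.017 0.029] w 13.6
```

Call:
{"op": "send_rows", "data": {"plan": [[0,0,0,0,0,-1,1],[0,0,0,0,0,-1.5,1],[0,0,0,0,0,-1.5,1]]}}

```text
t: 27.15
eef_pos: [560.2, -135.4, 43.1]
ee_rot: [0.82, 3.032, 0.0]
ft_force: [1.3, 1.0, 4.9]
width: 0.145
```

```bash
python3 -c "
from h import *
meas2(3)"
```

```text
t 27.3 turn 44.63 Tz 0.226 j7 [-0.176 -0.195 -0.2  ] mean -0.1904 lid [313.143 181.093] [0.019 0.037] w 13.6
```

Call:
{"op": "send_rows", "data": {"plan": [[0,0,0,0,0,-1,1],[0,0,0,0,0,-2,1],[0,0,0,0,0,-2,1]]}}

```text
t: 27.6
eef_pos: [560.2, -135.4, 43.1]
ee_rot: [0.768, 3.046, 0.001]
ft_force: [1.0, 1.8, 5.4]
width: 0.147
```

```bash
python3 -c "
from h import *
meas2(3)
im=manip.snapshot('wrist'); cv2.imwrite('pics/w14.png',im[:,:,::-1])
cv2.imwrite('pics/w14z.png',cv2.resize(im[140:290,190:390],None,fx=4,fy=4,interpolation=cv2.INTER_CUBIC)[:,:,::-1])"
```

```text
t 27.75 turn 42.68 Tz -0.138 j7 [0.167 0.131 0.123] mean 0.1401 lid [313.153 181.06 ] [0.019 0.028] w 13.5
```

View pics/w14z.png

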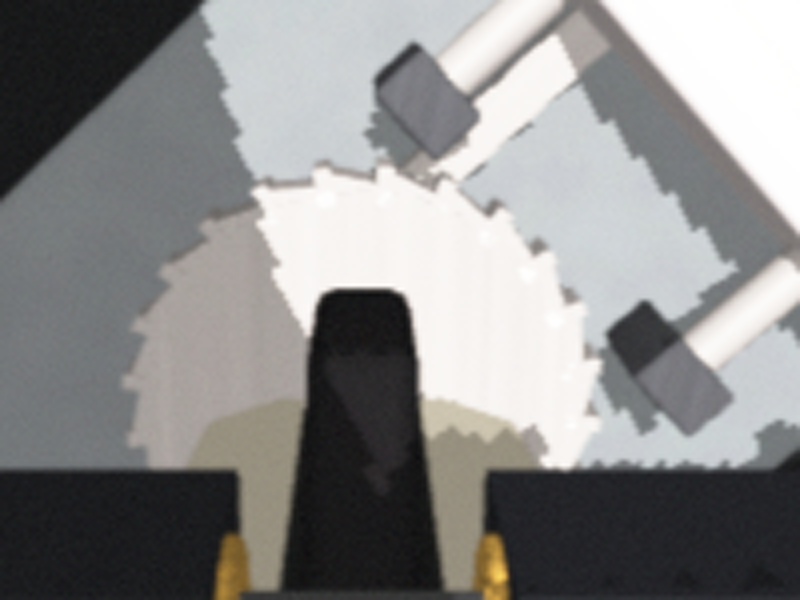

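Call:
{"op": "send_rows", "data": {"plan": [[0,0,0,0,0,1.2,1],[0,0,0,0,0,1.2,1],[0,0,0,0,0,1.2,0.85],[0,0,0,0,0,1.2,0.7],[0,0,0,0,0,1.2,0.65],[0,0,0,0,0,1.2,0.65],[0,0,-1,0,0,1.2,0.65],[0,0,-4,0,0,1.2,0.65],[0,0,-8,0,0,1.2,0.65],[0,0,-12,0,0,1.2,0.65],[0,0,-16,0,0,1.2,0.65],[0,0,-18.7,0,0,1.2,0.65],[0,0,-18.7,0,0,1.2,0.65]]}}

```text
t: 29.1
eef_pos: [561.6, -136.2, 234.6]
ee_rot: [0.796, 3.032, 0.002]
ft_force: [-0.1, 0.1, -1.0]
width: 0.354
```

```bash
python3 -c "
from h import *
meas2(2)
print(plan((535,-28.2,230),14.4))"
```

```text
t 29.2 turn 43.73 Tz -0.005 j7 [-0.067 -0.027] mean -0.0466 lid [313.145 181.06 ] [0.005 0.04 ] w 32.4
[7.4330e+00 8.1280e+00 7.3000e-02 6.1000e-02 4.5000e-02 4.6232e+01]
```

Call:
{"op": "send_rows", "data": {"plan": [[2,2,0,0,0,8,0.65],[4,4,0,0,0,16,0.65],[6,6,0,0,0,24,0.65],[7.4,8.1,0,0,0,32,0.65],[7.4,8.1,0,0,0,40,0.65],[7.4,8.1,0,0,0,46.2,0.65],[7.4,8.1,0,0,0,46.2,0.65],[7.4,8.1,0,0,0,46.2,0.65],[7.4,8.1,0,0,0,46.2,0.65],[7.4,8.1,0,0,0,46.2,0.65]]}}

```text
t: 30.2
eef_pos: [535.1, -29.0, 229.8]
ee_rot: [-1.923, -2.484, 0.0]
ft_force: [-0.3, -0.2, 0.1]
width: 0.35
```

Run:
```python
from h import *
import pickle
s=manip.state();print(s["t"],s["eef_pos"],s["ee_rot"])
c=manip.get_calibration("wrist"); im=manip.snapshot("wrist"); pickle.dump(c,open("w15.pkl","wb"))
cv2.imwrite("pics/w15.png",im[:,:,::-1])
a=cv2.imread("pics/w1.png")[150:270,220:340];b=im[150:270,220:340,::-1]
f=lambda v:cv2.resize(v,None,fx=4.9,fy=4.9,interpolation=cv2.INTER_CUBIC)
cv2.imwrite("pics/w15a.png",f(a));cv2.imwrite("pics/w15b.png",f(b))
```

```text
30.2 [535.11807663 -28.96886761 229.83556986] [-1.92323581e+00 -2.48379196e+00  3.68076209e-04]
```

View pics/w15a.png

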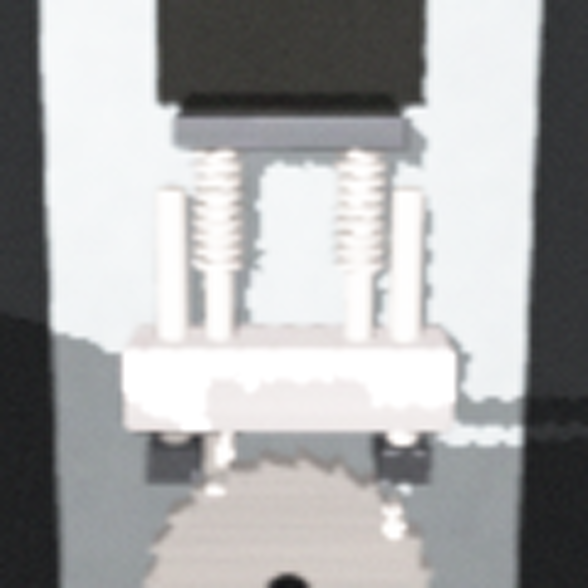

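View pics/w15b.png

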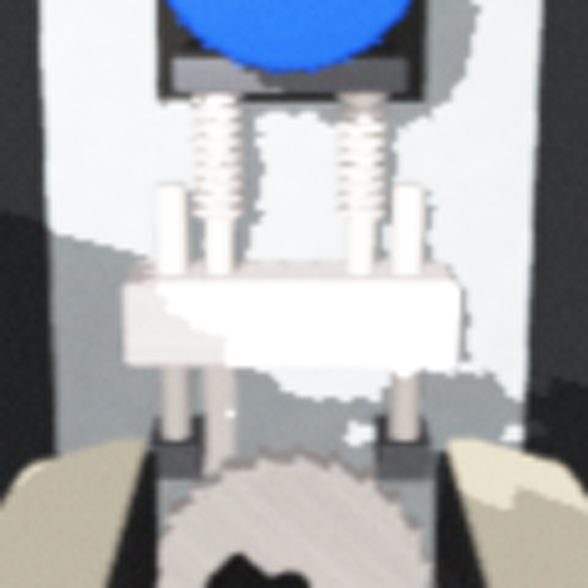

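View pics/w15.png

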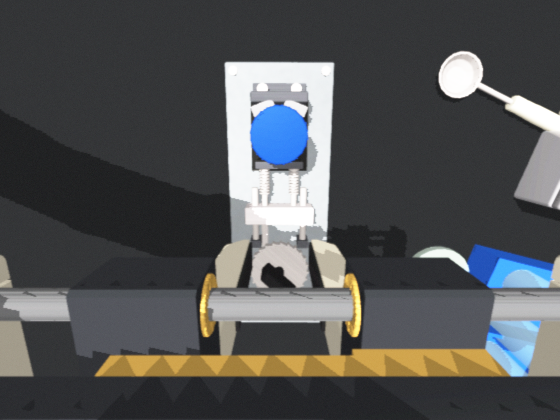

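Run:
```python
from h import *
import pickle
a=np.radians(14.4);Y=np.array([-np.sin(a),np.cos(a)]);O=np.array([497,114.57])
for n,pk in (("w1","w1.pkl"),("w15","w15.pkl")):
    c=pickle.load(open(pk,"rb")); im=cv2.imread(f"pics/{n}.png").astype(float)
    out={}
    def edges(x0,x1,y0,y1):
        p=im[y0:y1,x0:x1].mean((1,2)); return p
    yl=lambda x,y,z:(px2w((x,y),z,c)[:2]-O)@Y
    print(n,"jaw cols 272-286 / 284-292 profile"); 
    r0={"w1":168,"w15":156}[n]; p=im[r0:r0+20,270:285].mean((1,2)); print(r0,np.round(p).astype(int))
    r0={"w1":212,"w15":198}[n]; p=im[r0:r0+34,272:286].mean((1,2)); print(r0,np.round(p).astype(int))
    r0={"w1":235,"w15":235}[n]; p=im[r0:r0+20,251:259].mean((1,2)); print("stop",r0,np.round(p).astype(int))
    for y in (180,168.6,220,207,238): print(y,round(yl(279,y,48),2),round(yl(279,y,45),2))
```

```text
w1 jaw cols 272-286 / 284-292 profile
168 [ 55  39  33  38  58  91 165 164 162 159 159 157 139 161 169 193 220 225
 228 228]
212 [245 245 245 241 223 224 226 225 229 249 255 255 255 255 255 251 241 239
 238 239 239 240 238 236 235 228 176 159 158 154 148 147 161 184]
stop 235 [249 241 231 151 145 101  79  89  91  91  92  91  95 114 151 156 151 148
 153 163]
180 -133.27 -133.71
168.6 -119.92 -120.25
220 -182.08 -182.93
207 -165.86 -166.58
238 -205.12 -206.16
w15 jaw cols 272-286 / 284-292 profile
156 [143 143 142 142 141 141 137 125 106 106 106 112 110  55  79 158 179 216
 233 235]
198 [247 246 246 246 244 227 227 227 228 247 255 255 255 255 255 255 255 255
 255 255 255 255 255 255 255 255 252 243 227 219 214 212 196 172]
stop 235 [170 165 162 154 127  78  88  86  85  84  83  83  98 136 139 140 136 132
 137 148]
180 -134.16 -134.6
168.6 -120.82 -121.15
220 -182.96 -183.81
207 -166.75 -167.46
238 -206.0 -207.04
```

Run:
```python
from h import *
s=manip.snapshot("scene"); cv2.imwrite("pics/s20.png",s[:,:,::-1]); print(lid(s))
```

```text
[313.12 181.01]
```

View pics/s20.png

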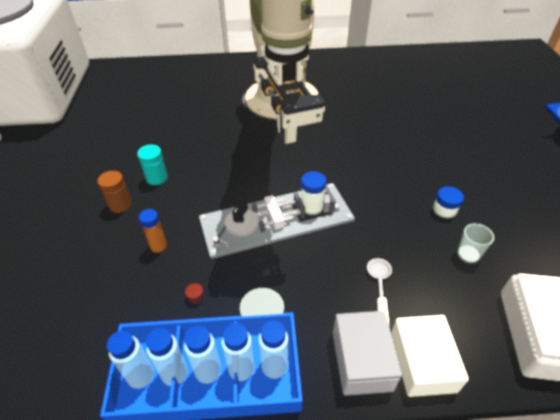

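The jar is upright against the V with its lid at (313,181), unchanged since contact. The bystanders have not moved and the gripper is clear. I'm handing in.

```bash
python3 -c "
from bench import manip
print(manip.hand_in())"
```

```text
the job is handed in; nothing more can be done
None
```

The 90 mm jar is standing in the clamp, pressed home into the V block, and the pawl is holding it on the first click after contact. I handed in at about 30 s with the gripper clear of everything.

- **Contact and click:** The jar's lid stopped moving in the pictures at about 36–37° of knob turn. The torque then rose from about 0.13 to 0.28 N m. I went just over the 45° click, and turning back met the pawl (the torque reversed), so it holds. I let go and backed off.
- **Squeeze is the least certain result:**
  - The jaw spring's shortening in the wrist pictures suggests about 6 N (±1).
  - Torque and contact angle suggest about 4 N on the V block, at the bottom edge of the 4–17 N range.
  - I did not take another tooth, because the task said no tighter than the next click.
- **Disagreement with the spec:** My first attempt on the knob closed on nothing. The pictures showed the fingertips about 10 mm behind the TCP, not 25 mm ahead of it. The shut fingers only touched the knob top, at about 5 N. I then gripped 27 mm lower, and that worked. It also means the jar was carried by only the top few millimetres of its lid, but it did not slip.
- **Last check:** The final picture shows the jar upright with its lid where it was since contact, and the other things where they were.

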